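Clear the leather bench: hang the stamp carriers, stand the awls

ROBOT

A 6-joint arm with a two-finger parallel gripper is mounted at the origin on the work surface. World frame = base frame: x ahead of the robot, y to its left, z up, the work surface at z = 0. Lengths are in m, angles in rad, forces in N, time in s.
With the tool pointing down it reaches from about 0.375 to 0.9 m from the base axis. Payload 3.1 kg.
Tool frame: the origin (TCP) lies at the very end of the fingers, on their centre line; the grasp point (between the pads) lies 19 mm behind it; z points along the fingers, y is the line along which they close (so a half turn about z gives the same grasp; the last joint's range is limited). The gripper opens to 85 mm and grips with 20 to 120 N. Pads are 22 mm wide; open, the fingers measure 114 mm over their backs; the gripper's body (76 mm by 85 mm) begins 54 mm behind the grasp point. The pads swing forward as they close: fully open they stand 13 mm farther back than shut.
Start: joints at [-1.365, 0.527, 1.433, -0, 1.181, -0.178], TCP at [0.235, -0.579, 0.231] pointing down, gripper open.
Joint ranges: [-3.08, 3.08], [-0.75, 2.2], [0.22, 2.44], [-1.43, 4.57], [0, 2.65], [-2.85, 2.85]. Speed limits (rad/s): [2.79, 2.79, 3.14, 3.14, 3.14, 3.14].

INTERFACE

Orientations are given as a unit quaternion [x, y, z, w].
In Python, from station import telemetry, snapshot, ticket gives the robot as it stands.
- The arm moves only by the tool move_arm, never from a script. Its argument "commands" is text: rows parted by semicolons, each of 7 numbers parted by spaces: the shift along the tool's x, y, z in mm, then the turn, a rotation vector about the tool's x, y, z in degrees, then the opening, from -1 (shut) to 1 (fully open). A call has exactly 5 rows; each row is the pose to reach, as a shift and turn from the pose commanded when the call began, along the tool's axes at that moment; what a row does not reach only later rows make up. A row lasts 1/8 s, in which the tool goes at most 62.5 mm and 10.7 degrees, less where a joint would pass 70% of its speed; a pose out of reach is approached as far as the arm can. A call with a gripper value outside its range is refused whole. The fingers move at their own pace and stop on an object; "grip_force" is the grip in N (left out, the last holds). Time passes only in rows, so rows that repeat a pose let the fingers close, or fill a call up. It gives the time, the measured TCP pose, the force, the opening and the grip force at its end, in the units of the state.
- telemetry.sense(): the state, without advancing time (a new reading comes with each control period).
- snapshot(name): name is "side" or "top" or "wrist"; returns a dict with "image" (400x640x3 uint8, red, green, blue), "fx", "fy", "cx", "cy" (pixels), "pose" (4x4, takes a point from camera to world coordinates). Camera axes: x right, y down, z forward; pixel columns grow to the right and rows downward; lengths in m; the calibration is good to about 2 mm. A picture is of the moment at which its call begins. There is no depth.
- ticket.sign_off(): hands the job in; it is judged then, once.
The state is a dict: "t": time; "q": joint angles; "qd": joint speeds; "tau": joint torques, N m; "tcp_pos": TCP position; "tool_rot": TCP orientation; "force": force on the tool from outside, world axes, zero at the start; "ft_torque": the same for the moment, N m; "finger_gap": opening from 0.0 (shut) to 1.0 (fully open); "gripper_force": force on a finger pad.
Only numpy, scipy, OpenCV 4.12 (cv2) and the standard library are available. Lean on these libraries where they do the work, as an engineer would, in place of code of your own. Each camera call takes 0.05 s, during which the arm holds its last target. There are 200 camera calls.

TASK

Clear the leather bench: hook every stamp carrier onto the bar at its open stretch and slide it in past the free end of the keeper strip, pushing gently until you feel the row come up against the end stop, so that all of them hang freely in a row and none stands out beyond the strip. Also stand each awl from the sloping rest upright in the tool stand, shaft down, one to a well. Leave the two jars and the cup where they are.

Things in the scene. Friction and masses are not known exactly. Their poses are not given: they have to be found in the camera images.
- carrier1: stamp carrier with large round brass stamps (may be absent): pale wood block 80 (x) x 42 (y) x 42 high standing on the bench, origin centre of its underside, z up; stamps reach z=48. About 250 g. Above it a steel hook, open to +x, and a dark grip tab, the same on all carriers: see carrier1_hook and carrier1_tab
- carrier2: stamp carrier with square brass stamps (may be absent): pale wood block 80 (x) x 42 (y) x 42 high standing on the bench, origin centre of its underside, z up; stamps reach z=48. About 250 g. Above it a steel hook, open to +x, and a dark grip tab, the same on all carriers: see carrier1_hook and carrier1_tab
- carrier3: stamp carrier with narrow strip brass stamps (may be absent): pale wood block 80 (x) x 42 (y) x 42 high standing on the bench, origin centre of its underside, z up; stamps reach z=48. About 250 g. Above it a steel hook, open to +x, and a dark grip tab, the same on all carriers: see carrier1_hook and carrier1_tab
- carrier4: stamp carrier with small round brass stamps (may be absent): pale wood block 80 (x) x 42 (y) x 42 high standing on the bench, origin centre of its underside, z up; stamps reach z=48. About 250 g. Above it a steel hook, open to +x, and a dark grip tab, the same on all carriers: see carrier1_hook and carrier1_tab
- carrier1_hook (a point): point (0,0,92) of carrier1 (others alike): where the bar's axis lies when hung. Hook: roof 46 long in y, 12 above this point at the most; lip at x=15..19 down to 15 below this point; spine at x=-20..-15 down to the block. The bar enters from +x under the lip, over the block (stamps' top 44 below this point); then lower
- carrier1_tab (a point): place to grip carrier1 (others alike), (0,0,128) of it, on the tab: 10 thick in x, 24 wide in y, from 28 below to 19 above this point
- rail: hanging rail, fixed: steel bar, 12 diameter, 460 long, along its own y, axis at z=200, on wooden posts at y=-238 and +238 (26 x 16, 212 high; feet reach 55 to -x and 95 to +x, 12 high). Origin on the bench under the bar's middle; -x is the robot's side
- stop: end stop, fixed near the bar's +y end (place varies): dark steel plate 44 x 8 x 58, origin on the bar's axis at the face towards -y, axes as the rail's. From it a dark keeper strip, 8 thick, 20 to 36 below the bar's axis, runs 205 to -y: along it carriers can only slide, not be hooked on or lifted off. Touching the stop, a carrier's origin is at y=-23, each next 46 behind
- mark (a point): free end of the keeper strip, 205 from the stop face towards -y and 28 below the bar's axis (axes as the stop's); from here towards -y the bar is open for at least 165
- rest: sloping wooden tool rest, fixed, 170 x 180: the awls lean in it, points down at its -x side, handles on a steel cross bar (top about 100 high, 60 on the +x side of its origin; guide pins to 114 high)
- awl1: awl, 190 long: steel shaft 12 diameter, 80 long, then dark wooden handle 18 diameter, 110 long. Origin: the shaft's end face; own z runs to the handle's end. At the start it leans 40 degrees above the bench, handle end away from the robot (the rest's +x). 90 g. In the rest, grip it about 105 from its shaft end. May be absent
- awl2: another awl, same as awl1; may be absent
- awl3: another awl, same as awl1; may be absent
- stand: wooden tool stand, fixed block 70 x 180 x 90 high with three wells from above, 32 wide and 75 deep; origin at the centre of its underside
- stand_hole0 (a point): centre of the mouth of the first well (56 towards the stand's -y), z=90
- stand_hole1 (a point): the same, middle well
- stand_hole2 (a point): the same, third well (56 towards the stand's +y)
- wax_jar: low glass jar with brass lid, 54 diameter, 50 high; leave where it is. Origin at its underside
- dye_jar: low glass jar with brass lid, 54 diameter, 60 high; leave where it is. Origin at its underside
- brush_cup: white ceramic cup, 70 diameter, 90 high; leave where it is. Origin at its underside

How it is judged:
By the outcome, as a careful person would: the job done as asked, in the order asked, and still so for the second after the job is handed in, with the robot touching nothing.
Of carrier1, carrier2, carrier3, carrier4 only 3 to 4 are there at a start; the rules pass over those that are not, and their reading is None.
Of awl1, awl2, awl3 only 2 to 3 are there at a start; the rules pass over those that are not, and their reading is None.
At some moment in a run one of carrier1, carrier2, carrier3, carrier4 may be knocked a few centimetres aside while the robot is not near it.
It also fails if it takes over 210 s, if anything falls off the work surface, if the arm or the gripper's body presses on something with over 40 N, if the wrist force passes 120 N, or if a joint passes its speed limit or range.

## Working session

There is one attempt and no reset: what is moved stays moved. The work goes in short steps, Python scripts to look and compute and a tool call to move; the robot and the scene stay as the last step left them, time stands still between calls to the robot, and variables do not carry over. Pictures are saved under pics/ and viewed, at most 14 in all, crops included, and the job is handed in when it is done.

Besides the shell and the picture viewer there is one more tool, called after "Emit:" by a JSON object that holds its "op" and its "data". move_arm: Moves the arm, as the interface text tells. Its arguments: {"type":"object","properties":{"commands":{"type":"string"},"grip_force":{"type":"number"}},"required":["commands"]}

```bash
ls; mkdir -p pics
python3 - <<'E'
from station import telemetry, snapshot
import cv2,numpy as np,pickle
d={}
for n in("top","side","wrist"):
    s=snapshot(n);d[n]=s;cv2.imwrite(f"pics/{n}0.png",s["image"][:,:,::-1]);print(n,s["fx"],s["cx"],s["cy"],np.round(s["pose"],3).tolist())
pickle.dump(d,open("s0.pkl","wb"));print(telemetry.sense())
E
```

```text
pics
top 441.89498983559656 317.06446426851306 195.69502673940505 [[-0.025, -0.999, 0.037, 0.525], [-1.0, 0.025, -0.001, 0.029], [-0.0, -0.037, -0.999, 1.385], [0.0, 0.0, 0.0, 1.0]]
side 373.751740167318 320.259499130397 195.24313446134045 [[-0.883, -0.223, 0.414, 0.105], [-0.47, 0.42, -0.776, 0.914], [-0.001, -0.88, -0.476, 0.707], [0.0, 0.0, 0.0, 1.0]]
wrist 311.47944277139976 317.22848181463104 202.34505953198357 [[0.375, -0.878, -0.297, 0.311], [-0.927, -0.356, -0.119, -0.548], [-0.002, 0.32, -0.948, 0.374], [0.0, 0.0, 0.0, 1.0]]
{'t': 0.15, 'q': array([-1.36449764e+00,  5.28259844e-01,  1.43357963e+00, -2.52779133e-05,
        1.18137669e+00, -1.78487414e-01]), 'qd': array([-0.00013118, -0.0013505 , -0.00254412,  0.00182513, -0.00085247,
       -0.00028694]), 'tau': array([ 5.66530271e-04, -4.42743266e+01, -1.78276956e+01, -2.58951750e-04,
        5.52529251e-03,  5.74210866e-07]), 'tcp_pos': array([ 0.23451902, -0.57876412,  0.23056299]), 'tool_rot': array([ 9.81548232e-01,  1.91212995e-01, -2.29752774e-05, -8.11515911e-04]), 'force': array([-0.10612601, -0.87600318, -0.7969023 ]), 'ft_torque': array([0.04533201, 0.0379761 , 0.02185738]), 'gripper_force': 0.0, 'finger_gap': 1.001084192577444}
```

View pics/top0.png

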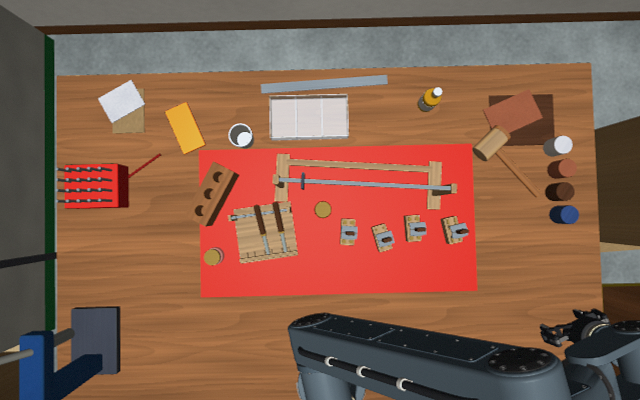

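View pics/side0.png

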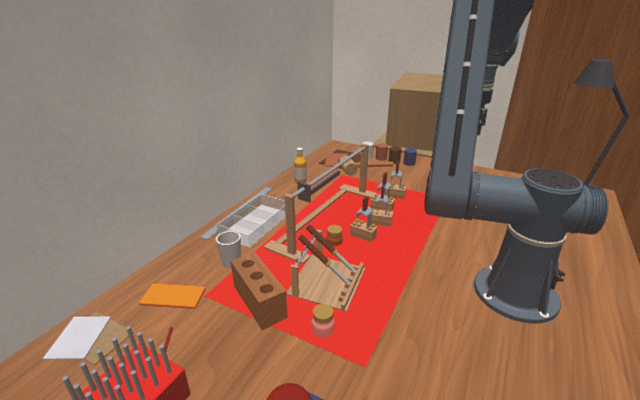

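The top view shows four carriers at about (348,232), (384,238), (415,228) and (455,230). The rail runs from (278,182) to (450,188), with the stop at (303,181). Two awls are at (262,230) and (280,228), the stand at (216,193), the jars at (323,209) and (213,257), and the cup at (240,135). The side view agrees.

Run:
```python
import cv2
a=cv2.imread("pics/top0.png");cv2.imwrite("pics/topR.png",cv2.resize(a[150:265,310:480],None,fx=4.6,fy=4.6,interpolation=cv2.INTER_CUBIC))
cv2.imwrite("pics/topL.png",cv2.resize(a[150:270,190:330],None,fx=5,fy=5,interpolation=cv2.INTER_CUBIC))
```

```text
(no output)
```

View pics/topR.png

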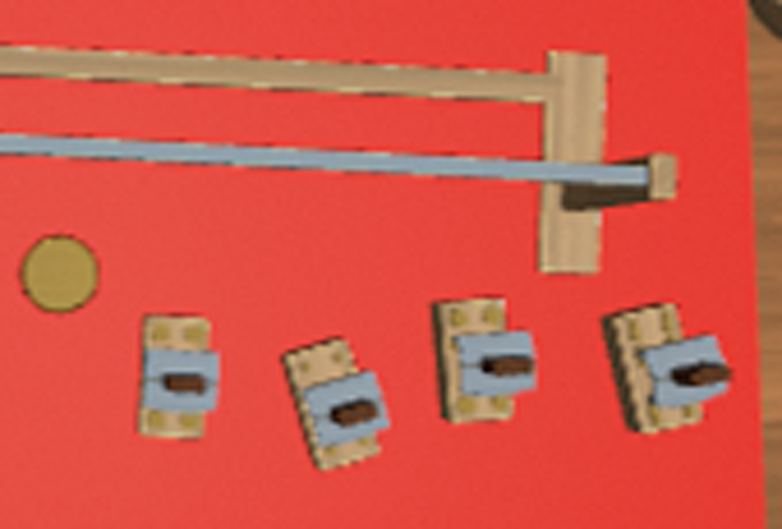

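View pics/topL.png

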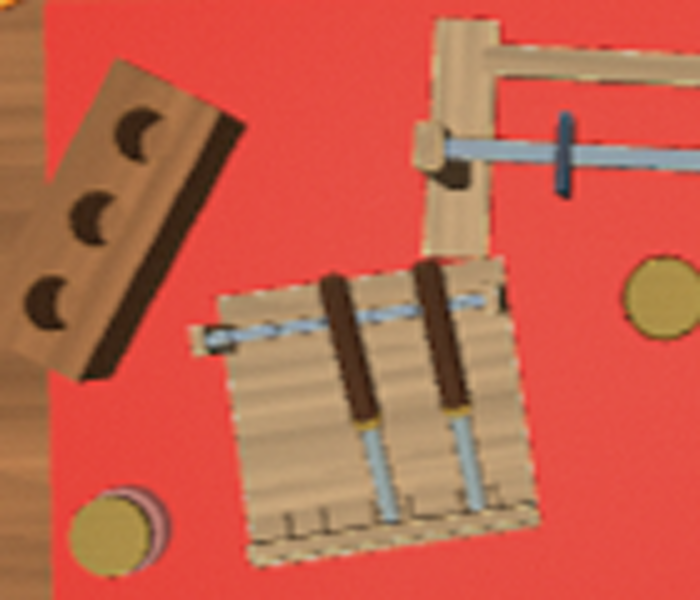

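```bash
cat > h.py <<'E'
import numpy as np,cv2
from scipy.spatial.transform import Rotation as R
def ray(s,u,v):
    P=np.array(s["pose"]);d=P[:3,:3]@np.array([(u-s["cx"])/s["fx"],(v-s["cy"])/s["fy"],1.]);return P[:3,3],d/np.linalg.norm(d)
def onz(s,u,v,z):
    o,d=ray(s,u,v);return o+d*(z-o[2])/d[2]
def onplane(s,u,v,p,n):
    o,d=ray(s,u,v);return o+d*((p-o)@n)/(d@n)
def tri(s1,uv1,s2,uv2):
    o1,d1=ray(s1,*uv1);o2,d2=ray(s2,*uv2);A=np.stack([d1,-d2],1);t=np.linalg.lstsq(A,o2-o1,rcond=None)[0]
    a=o1+t[0]*d1;b=o2+t[1]*d2;return (a+b)/2,np.linalg.norm(a-b)*1e3
E
python3 - <<'E'
import pickle;from h import *
np.set_printoptions(precision=4,suppress=True)
S=pickle.load(open("s0.pkl","rb"));s=S["top"];im=s["image"];hsv=cv2.cvtColor(im,cv2.COLOR_RGB2HSV).astype(int);H,Sa,V=hsv[...,0],hsv[...,1],hsv[...,2]
def blobs(m,box,amin):
    x0,y0,x1,y1=box;M=np.zeros(m.shape,np.uint8);M[y0:y1,x0:x1]=m[y0:y1,x0:x1]
    n,l,st,c=cv2.connectedComponentsWithStats(M);return [(c[i],st[i,4],l==i) for i in range(1,n) if st[i,4]>=amin]
blue=(H>95)&(H<125)&(Sa>25)&(V>90); dark=(V<95)
red=((H<5)|(H>174))&(Sa>150)&(V>150)
print("bar")
us=np.r_[315:335,345:430:1];pts=[]
for u in us:
    v=np.where(blue[165:200,u])[0]+165
    if len(v):pts.append(onz(s,u,v.mean(),.2)[:2])
pts=np.array(pts);p=np.polyfit(pts[:,1],pts[:,0],1);print(p,"yaw",np.degrees(np.arctan(-p[0])),np.std(pts[:,0]-np.polyval(p,pts[:,1])))
print("stopface");
for c,a,m in blobs((V<110)&~red,(297,168,311,195),8):
    print(c,a,onz(s,*c,.229),"cols",np.where(m.any(0))[0])
print("carriers")
for c,a,m in blobs(~red,(330,205,476,262),100):
    t=m&dark&(Sa>60);ys,xs=np.where(t);rf=m&blue;w=m
    ry,rx=np.where(rf|t)
    tc=onz(s,xs.mean(),ys.mean(),.14)
    # yaw from left (+y) block edge
    L=[(np.where(w[r])[0].min(),r) for r in range(np.where(w.any(1))[0].min()+2,np.where(w.any(1))[0].max()-5)]
    q=np.array([onz(s,*x,.02)[:2] for x in L]);k=np.polyfit(q[:,0],q[:,1],1)[0]
    print(c,a,len(xs),"tab",tc,"roof",onz(s,rx.mean(),ry.mean(),.11)[:2],"yaw",np.degrees(np.arctan(k)))
E
```

```text
bar
[0.0766 0.6069] yaw -4.378287020064069 0.0005419032297330987
stopface
[302.4468 180.8723] 47 [0.6084 0.0661 0.229 ] cols [301 302 303 304]
carriers
[413.994 227.97 ] 500 59 tab [ 0.4729 -0.2349  0.14  ] roof [ 0.4715 -0.2506] yaw 2.5520347523895683
[453.5526 229.7112] 561 87 tab [ 0.4649 -0.3445  0.14  ] roof [ 0.4637 -0.3651] yaw 10.158300009699834
[348.1339 231.6975] 433 21 tab [ 0.4646 -0.0589  0.14  ] roof [ 0.4655 -0.0594] yaw -5.697973497854268
[382.597  237.3125] 464 28 tab [ 0.4455 -0.1565  0.14  ] roof [ 0.4459 -0.1612] yaw 10.650440173390663
```

```bash
cat >> h.py <<'E'
def down(yaw,tilt=0):  # tool x at angle yaw(deg) with tool z down
    a=np.radians(yaw);x=np.array([np.cos(a),np.sin(a),0]);z=np.array([0,0,-1.]);return R.from_matrix(np.stack([x,np.cross(z,x),z],1))
def plan(wps,start=None):
    if start is None:
        from station import telemetry
        t=telemetry.sense();start=(t["tcp_pos"],R.from_quat(t["tool_rot"]))
        print("at",np.round(start[0]*1e3,1),"tool x angle",round(np.degrees(np.arctan2(*start[1].as_matrix()[[1,0],0])),1),"F",np.round(t["force"],1),"gap",round(t["finger_gap"]*85,1),"t",t["t"])
    p,r=start
    for P,Q in wps:
        P=np.array(P);print("shift",np.round(r.inv().apply(P-p)*1e3,1),"turn",np.round((r.inv()*Q).as_rotvec(degrees=True),1));p,r=P,Q
E
python3 - <<'E'
import pickle;from h import *
S=pickle.load(open("s0.pkl","rb"));s=S["top"]
for n,uv in dict(A=(350,233),B=(386.7,239.3),C=(420.4,229.3),D=(462.6,231.5)).items():print(n,np.round(onz(s,*uv,.14),4))
d=onz(s,462.6,231.5,.14);d[2]=.24
plan([(d,down(105.5)),([d[0],d[1],.112],down(105.5))])
E
```

```text
A [ 0.4646 -0.0611  0.14  ]
B [ 0.4444 -0.1636  0.14  ]
C [ 0.47   -0.2592  0.14  ]
D [ 0.4608 -0.3775  0.14  ]
at [ 234.5 -578.8  230.6] tool x angle 22.0 F [-0.1 -0.9 -0.8] gap 85.1 t 0.15
shift [ 285.3 -101.6   -9.2] turn [ -0.1  -0.1 -83.5]
shift [  0.   0. 128.] turn [0. 0. 0.]
```

Emit:
{"op": "move_arm", "data": {"commands": "60 -20 0 0 0 -10 1;120 -40 0 0 0 -20 1;180 -60 -5 0 0 -30 1;230 -80 -9 0 0 -40 1;285 -102 -9 0 0 -50 1"}}

```text
t: 0.78
tcp_pos: [0.4618, -0.3765, 0.2405]
tool_rot: [0.807, 0.59, 0.0, 0.0]
force: [-0.0, -0.5, 0.8]
finger_gap: 1.005
gripper_force: 0.0
```

Emit:
{"op": "move_arm", "data": {"commands": "0 0 0 0 0 -10 1;0 0 0 0 0 -20 1;0 0 0 0 0 -30 1;0 0 0 0 0 -33.5 1;0 0 0 0 0 -33.5 1"}}

```text
t: 1.4
tcp_pos: [0.4604, -0.3775, 0.24]
tool_rot: [0.605, 0.796, 0.0, -0.0]
force: [0.8, 0.9, 0.6]
finger_gap: 0.997
gripper_force: 0.0
```

Run:
```python
from h import *;from station import snapshot
import pickle
S={n:snapshot(n) for n in("wrist","top")};pickle.dump(S,open("s1.pkl","wb"))
cv2.imwrite("pics/w1.png",S["wrist"]["image"][:,:,::-1])
plan([([.461,-.3775,.112],down(105.5))])
```

```text
at [ 460.4 -377.6  240.1] tool x angle 105.5 F [ 0.7 -0.5  0.1] gap 84.9 t 1.5
shift [-1.000e-01  6.000e-01  1.281e+02] turn [-0. -0. -0.]
```

View pics/w1.png

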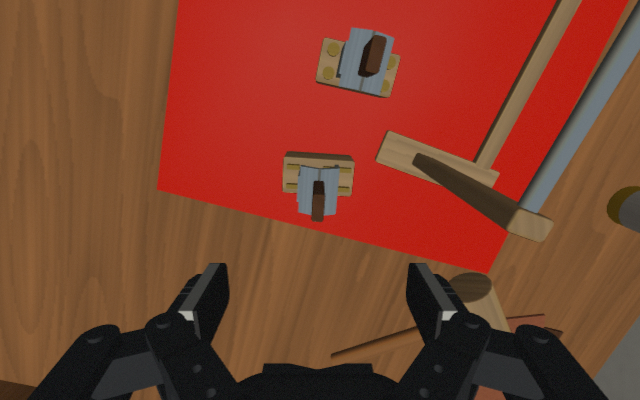

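The wrist view shows the nearest carrier's tab at about (318,190–220), square to the fingers. I'll cast that point to check the position against the top view.

Run:
```python
from h import *;import pickle
S=pickle.load(open("s1.pkl","rb"));w,s=S["wrist"],S["top"]
print(onz(w,318,215,.147),onz(w,319,187,.105),onz(w,318,156,.042))
hs=cv2.cvtColor(w["image"],cv2.COLOR_RGB2HSV).astype(int)
m=(hs[...,2]<95)&(hs[...,1]>60);m[:175]=0;m[230:]=0;m[:,:295]=0;m[:,345:]=0
ys,xs=np.where(m);print(len(xs),xs.mean(),ys.mean(),ys.min(),ys.max(),cv2.minAreaRect(np.stack([xs,ys],1).astype(np.float32)))
a,b=tri(w,(318,200),s,(462.6,231.5));print(a,b)
cv2.imwrite("pics/t1.png",cv2.resize(s["image"][150:265,310:480,::-1],None,fx=4.6,fy=4.6,interpolation=cv2.INTER_CUBIC))
```

```text
[ 0.46363951 -0.38532767  0.147     ] [ 0.46146478 -0.37376715  0.105     ] [ 0.45595729 -0.35701238  0.042     ]
448 318.00892857142856 200.70535714285714 181 220 ((323.7741394042969, 194.5511474609375), (43.65511703491211, 43.02716827392578), 64.72228240966797)
[ 0.46083697 -0.37597827  0.14119356] 2.2419074313228906
```

View pics/t1.png

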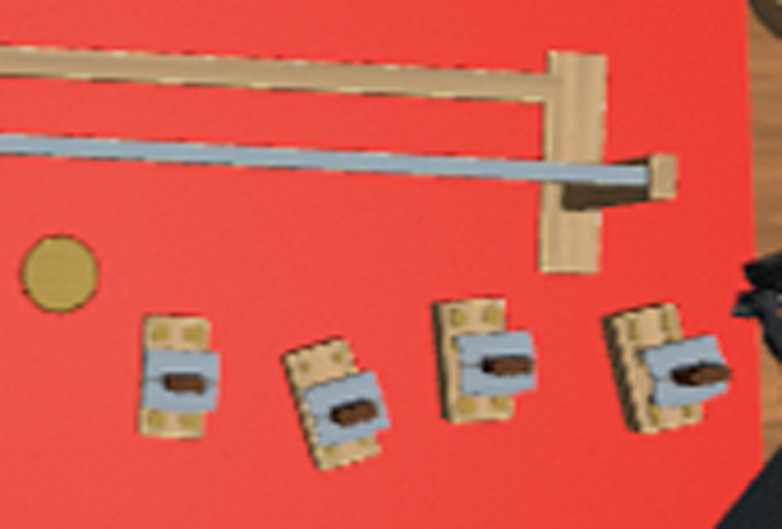

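The tab checks out at (0.461, -0.376) in two views, and the other carriers haven't moved. Going down to grip it.

Emit:
{"op": "move_arm", "data": {"commands": "0 0 40 0 0 0 1;0 0 80 0 0 0 1;0 0 110 0 0 0 1;0 0 127 0 0 0 1;0 0 127 0 0 0 1", "grip_force": 40}}

```text
t: 2.12
tcp_pos: [0.4601, -0.3773, 0.1123]
tool_rot: [0.605, 0.796, 0.0, -0.001]
force: [-0.4, -1.2, 0.1]
finger_gap: 1.001
gripper_force: 0.0
```

Emit:
{"op": "move_arm", "data": {"commands": "0 0 0 0 0 0 -1;0 0 0 0 0 0 -1;0 0 0 0 0 0 -1;0 0 0 0 0 0 -1;0 0 0 0 0 0 -1"}}

```text
t: 2.75
tcp_pos: [0.4607, -0.378, 0.1139]
tool_rot: [0.605, 0.796, -0.0, 0.001]
force: [-0.4, -0.3, 3.0]
finger_gap: 0.11
gripper_force: 44.3
```

Emit:
{"op": "move_arm", "data": {"commands": "0 0 -10 0 0 0 -1;0 0 -50 0 0 0 -1;0 0 -100 0 0 0 -1;0 0 -150 0 0 0 -1;0 0 -190 0 0 0 -1"}}

```text
t: 3.38
tcp_pos: [0.4604, -0.3775, 0.3055]
tool_rot: [0.605, 0.796, -0.0, 0.0]
force: [-0.1, -0.5, -2.5]
finger_gap: 0.114
gripper_force: 43.5
```

Run:
```python
from h import *
Q=down(85.6);y=-.205;x=.6069+.0766*y;rx=np.array([.997,-.0764,0])
b=np.array([x,y,0])
P=lambda o,z:b+rx*o+[0,0,z]
plan([(P(-.07,.300),Q),(P(-.07,.2475),Q),(P(0,.2475),Q),(P(0,.221),Q)])
```

```text
at [ 460.4 -377.5  305.5] tool x angle 105.6 F [-0.1 -0.5 -2.5] gap 9.7 t 3.375
shift [155.  106.5   5.4] turn [ 0.  0. 20.]
shift [ 0.   0.  52.5] turn [0. 0. 0.]
shift [ 0. 70.  0.] turn [0. 0. 0.]
shift [ 0.   0.  26.5] turn [0. 0. 0.]
```

Emit:
{"op": "move_arm", "data": {"commands": "40 25 0 0 0 8 -1;80 55 0 0 0 16 -1;120 85 0 0 0 20 -1;155 106.5 0 0 0 20 -1;155 106.5 0 0 0 20 -1"}}

```text
t: 4.0
tcp_pos: [0.5213, -0.1963, 0.3031]
tool_rot: [0.733, 0.681, 0.0, -0.001]
force: [0.8, 0.3, -3.6]
finger_gap: 0.111
gripper_force: 43.4
```

Run:
```python
from h import *;from station import snapshot
Q=down(85.6);y=-.205;x=.6069+.0766*y;rx=np.array([.997,-.0764,0])
b=np.array([x,y,0])
P=lambda o,z:b+rx*o+[0,0,z]
plan([(P(-.07,.251),Q),(P(0,.251),Q),(P(0,.221),Q)])
s=snapshot("wrist");cv2.imwrite("pics/w2.png",s["image"][:,:,::-1])
```

```text
at [ 521.3 -196.3  303.1] tool x angle 85.8 F [ 0.8  0.3 -3.6] gap 9.4 t 4.0
shift [-3.4  0.5 52.1] turn [-0.1 -0.1  0.2]
shift [ 0. 70.  0.] turn [0. 0. 0.]
shift [ 0.  0. 30.] turn [0. 0. 0.]
```

View pics/w2.png

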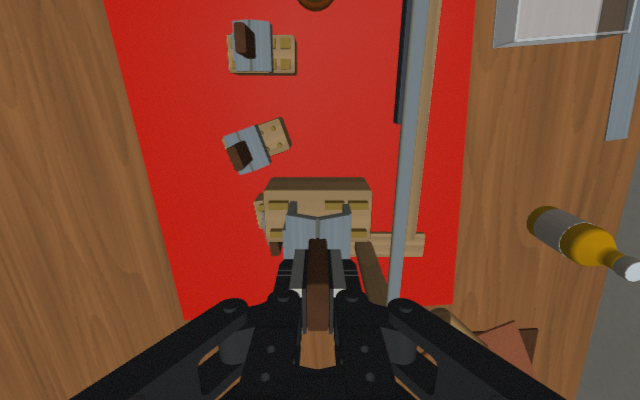

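The wrist view shows the carrier held square. The bar runs from (412,100) to (395,290), and the keeper strip ends at about (400,122).

Run:
```python
from h import *;from station import snapshot
s=snapshot("wrist")
print("mark",onz(s,399,123,.172+.008))
hs=cv2.cvtColor(s["image"],cv2.COLOR_RGB2HSV).astype(int);b=(hs[...,0]>95)&(hs[...,0]<125)&(hs[...,1]>25)&(hs[...,2]>90)
for v in(140,180,220):
    u=np.where(b[v,380:430])[0]+380;p=onz(s,u.mean(),v,.2);print(p,(p[0]-.6069-.0766*p[1])*1e3)
```

```text
mark [ 0.59406097 -0.14147288  0.18      ]
[ 0.59625011 -0.15307065  0.2       ] 1.0753172761695655
[ 0.59398217 -0.18524956  0.2       ] 1.2722850494540812
[ 0.59151367 -0.22027419  0.2       ] 1.4866715802699069
```

Emit:
{"op": "move_arm", "data": {"commands": "-3 0.5 20 0 0 0 -1;-3 0.5 40 0 0 0 -1;-3 0.5 52 0 0 0 -1;-3 0.5 52 0 0 0 -1;-3 0.5 52 0 0 0 -1"}}

```text
t: 4.72
tcp_pos: [0.5222, -0.2036, 0.2519]
tool_rot: [0.734, 0.679, 0.0, 0.001]
force: [-0.5, 0.4, -2.7]
finger_gap: 0.11
gripper_force: 43.4
```

Emit:
{"op": "move_arm", "data": {"commands": "0 20 0 0 0 0 -1;0 40 0 0 0 0 -1;0 60 0 0 0 0 -1;0 70 0 0 0 0 -1;0 70 0 0 0 0 -1"}}

```text
t: 5.35
tcp_pos: [0.592, -0.2084, 0.2516]
tool_rot: [0.734, 0.679, 0.0, 0.0]
force: [-0.5, -0.1, -3.8]
finger_gap: 0.108
gripper_force: 43.4
```

Emit:
{"op": "move_arm", "data": {"commands": "0 0 8 0 0 0 -1;0 0 16 0 0 0 -1;0 0 24 0 0 0 -1;0 0 28 0 0 0 -1;0 0 30 0 0 0 -1"}}

```text
t: 5.98
tcp_pos: [0.5912, -0.2081, 0.2221]
tool_rot: [0.734, 0.679, -0.0, -0.0]
force: [-3.3, 2.3, 8.8]
finger_gap: 0.11
gripper_force: 45.1
```

Run:
```python
from h import *;from station import snapshot
plan([])
s=snapshot("side");cv2.imwrite("pics/s2.png",cv2.resize(s["image"][120:270,250:450,::-1],None,fx=4,fy=4,interpolation=cv2.INTER_CUBIC))
```

```text
at [ 591.2 -208.1  222.1] tool x angle 85.5 F [-3.3  2.3  8.8] gap 9.4 t 5.975
```

View pics/s2.png

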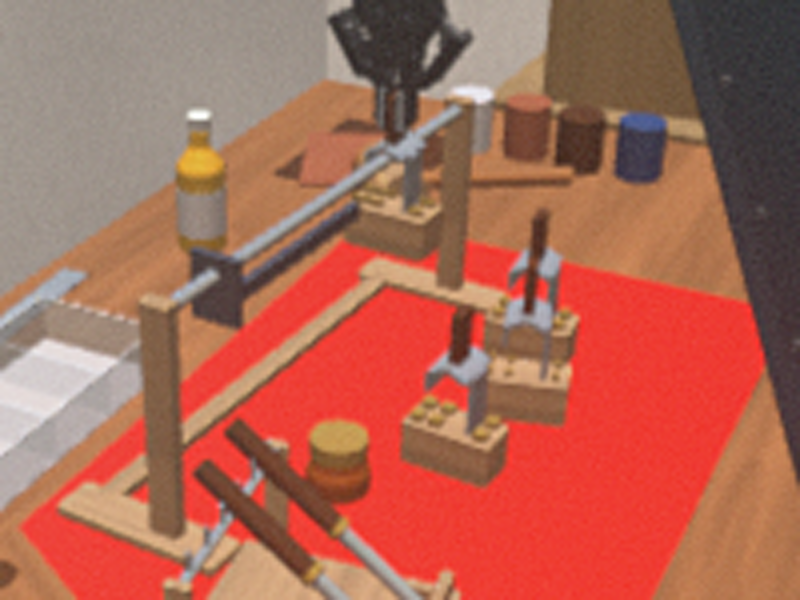

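The side view shows the carrier hooked over the bar beyond the strip's free end, and the upward force says it is resting there. Easing off by 1 mm and sliding it in.

Emit:
{"op": "move_arm", "data": {"commands": "0 0 -1 0 0 0 -1;45 0 -1 0 0 0 -1;100 0 -1 0 0 0 -1;155 0 -1 0 0 0 -1;170 0 -1 0 0 0 -1"}}

```text
t: 6.65
tcp_pos: [0.6048, -0.036, 0.2225]
tool_rot: [0.733, 0.68, 0.0, 0.0]
force: [-2.1, -1.8, 0.2]
finger_gap: 0.104
gripper_force: 43.8
```

Emit:
{"op": "move_arm", "data": {"commands": "25 0 0 0 0 0 -1;50 0 0 0 0 0 -1;62 0 0 0 0 0 -1;65 0 0 0 0 0 -1;65 0 0 0 0 0 -1"}}

```text
t: 7.28
tcp_pos: [0.6099, 0.0252, 0.2227]
tool_rot: [0.734, 0.679, -0.0, 0.0]
force: [-2.5, -1.1, 3.2]
finger_gap: 0.113
gripper_force: 44.3
```

Run:
```python
from h import *
plan([([.6069+.0766*.040,.040,.2225],down(85.6))])
```

```text
at [609.9  25.2 222.7] tool x angle 85.5 F [-2.5 -1.1  3.2] gap 9.6 t 7.275
shift [14.8 -1.1  0.2] turn [ 0.   0.  -0.1]
```

Emit:
{"op": "move_arm", "data": {"commands": "4 0 0 0 0 0 -1;8 0 0 0 0 0 -1;10 0 0 0 0 0 -1;12 0 0 0 0 0 -1;14 0 0 0 0 0 -1"}}

```text
t: 7.9
tcp_pos: [0.6107, 0.0381, 0.2226]
tool_rot: [0.734, 0.679, -0.001, 0.001]
force: [-3.4, -3.8, 3.1]
finger_gap: 0.114
gripper_force: 44.3
```

Emit:
{"op": "move_arm", "data": {"commands": "1 0 0 0 0 0 -1;2 0 0 0 0 0 -1;3 0 0 0 0 0 -1;4 0 0 0 0 0 -1;4 0 0 0 0 0 -1"}}

```text
t: 8.52
tcp_pos: [0.611, 0.0422, 0.2226]
tool_rot: [0.734, 0.679, -0.001, 0.0]
force: [-2.9, -4.5, 4.1]
finger_gap: 0.109
gripper_force: 44.3
```

Emit:
{"op": "move_arm", "data": {"commands": "1 0 0 0 0 0 -1;2 0 0 0 0 0 -1;3 0 0 0 0 0 -1;4 0 0 0 0 0 -1;4 0 0 0 0 0 -1"}}

```text
t: 9.15
tcp_pos: [0.6112, 0.0437, 0.2227]
tool_rot: [0.734, 0.679, -0.003, 0.002]
force: [-4.4, -9.6, 3.6]
finger_gap: 0.108
gripper_force: 44.4
```

Run:
```python
from h import *;from station import snapshot
plan([])
s=snapshot("top");cv2.imwrite("pics/t3.png",np.vstack([cv2.resize(s["image"][160:205,270:400,::-1],None,fx=6,fy=6,interpolation=cv2.INTER_CUBIC),cv2.resize(snapshot("side")["image"][120:190,260:390,::-1],None,fx=6,fy=4,interpolation=cv2.INTER_CUBIC)]))
```

```text
at [611.2  43.7 222.7] tool x angle 85.5 F [-4.4 -9.6  3.6] gap 9.1 t 9.15
```

View pics/t3.png

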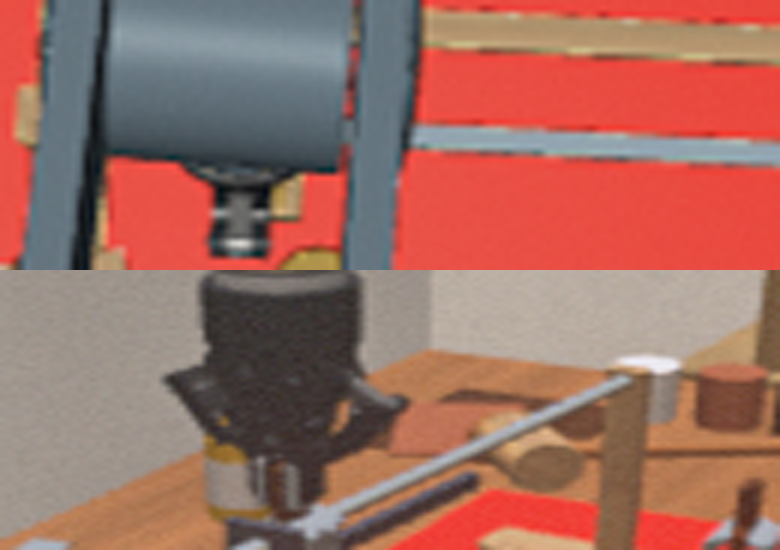

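Contact felt: the last step stalled at y=0.0437 with Fy about -10 N. Releasing.

Emit:
{"op": "move_arm", "data": {"commands": "0 0 0 0 0 0 0;0 0 0 0 0 0 1;0 0 0 0 0 0 1;0 0 -40 0 0 0 1;0 0 -100 0 0 0 1"}}

```text
t: 9.88
tcp_pos: [0.6105, 0.0484, 0.321]
tool_rot: [0.734, 0.679, -0.002, -0.002]
force: [0.3, -0.5, 0.6]
finger_gap: 1.001
gripper_force: 0.0
```

Emit:
{"op": "move_arm", "data": {"commands": "-60 -30 0 0 0 2 1;-120 -60 0 0 0 4 1;-180 -90 0 0 0 6 1;-220 -120 0 0 0 7 1;-220 -120 0 0 0 7 1"}}

```text
t: 10.5
tcp_pos: [0.473, -0.1648, 0.3224]
tool_rot: [0.776, 0.631, -0.0, 0.0]
force: [0.4, 0.3, 0.2]
finger_gap: 0.996
gripper_force: 0.0
```

```bash
cat > look.py <<'E'
# tab centre (world) of carriers standing in the top view: dark-brown blob on the blue roof
from h import *;from station import snapshot;import pickle,sys
s=snapshot("top");pickle.dump(s,open("st.pkl","wb"))
hs=cv2.cvtColor(s["image"],cv2.COLOR_RGB2HSV).astype(int);V=hs[...,2]
cv2.imwrite(sys.argv[1],np.vstack([cv2.resize(s["image"][150:265,i:i+160,::-1],None,fx=4.6,fy=(4.6 if i>300 else 1),interpolation=cv2.INTER_CUBIC) for i in (320,)]))
E
python3 look.py pics/t4.png
python3 - <<'E'
from h import *
plan([([.470,-.2592,.24],down(93)),([.470,-.2592,.113],down(93))])
E
```

```text
at [ 474.2 -163.4  322.5] tool x angle 78.3 F [0.4 0.9 0.1] gap 85.2 t 10.55
shift [-94.7  15.2  82.5] turn [  0.   -0.  -14.7]
shift [  0.   0. 127.] turn [0. 0. 0.]
```

View pics/t4.png

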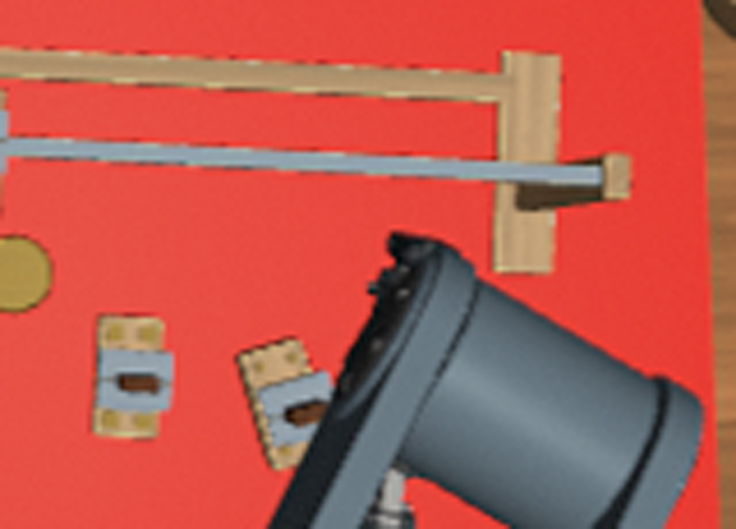

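Emit:
{"op": "move_arm", "data": {"commands": "-50 8 40 0 0 -8 1;-95 15 82.5 0 0 -14.7 1;-95 15 82.5 0 0 -14.7 1;-95 15 82.5 0 0 -14.7 1;-95 15 82.5 0 0 -14.7 1"}}

```text
t: 11.18
tcp_pos: [0.4718, -0.257, 0.241]
tool_rot: [0.686, 0.728, 0.0, 0.001]
force: [-0.5, 0.3, -0.3]
finger_gap: 0.998
gripper_force: 0.0
```

```bash
cat > wl.py <<'E'
# wrist view at hover: roof (blue) and tab blobs near the tool's line
from h import *;from station import snapshot,telemetry;import pickle
s=snapshot("wrist");pickle.dump(s,open("sw.pkl","wb"))
hs=cv2.cvtColor(s["image"],cv2.COLOR_RGB2HSV).astype(int)
b=((hs[...,0]>90)&(hs[...,0]<125)&(hs[...,1]>25)&(hs[...,2]>80)).astype(np.uint8);b[258:]=0
d=((hs[...,2]<100)&(hs[...,1]>60)).astype(np.uint8);d[258:]=0
t=telemetry.sense()["tcp_pos"]
for nm,m,z in(("roof",b,.105),("tab",d,.14)):
    n,l,st,c=cv2.connectedComponentsWithStats(m)
    for i in range(1,n):
        if st[i,4]>150 and 100<c[i][0]<540:
            w=onz(s,*c[i],z)
            if np.hypot(*(w-t)[:2])<.16:
                ys,xs=np.where(l==i);q=np.array([onz(s,x,y,z)[:2] for x,y in zip(xs,ys)],np.float32)*1000
                print(nm,np.round(c[i],1),st[i,4],np.round(w,4),"rect",np.round(cv2.minAreaRect(q)[0],1),np.round(cv2.minAreaRect(q)[1],1),round(cv2.minAreaRect(q)[2],1))
E
python3 wl.py; python3 -c "
from h import *
plan([([.470,-.2592,.113],down(93))])"
```

```text
roof [301.5  78.3] 968 [ 0.4538 -0.1608  0.105 ] rect [ 453.1 -161.6] [16.5 44.2] 14.8
roof [275.9  85.5] 683 [ 0.4326 -0.1676  0.105 ] rect [ 433.9 -166.7] [16.4 44.3] 15.0
roof [302.2 188.4] 614 [ 0.4585 -0.2562  0.105 ] rect [ 458.5 -258.6] [43.4 15.7] 86.5
roof [326.1 188.8] 607 [ 0.4808 -0.2553  0.105 ] rect [ 480.  -257.6] [14.8 43.8] 4.3
tab [335.5   2.7] 298 [ 0.4766 -0.1133  0.14  ] rect [ 471.5 -114.4] [39.4  4.7] 3.4
tab [466.3 121.7] 936 [ 0.5822 -0.186   0.14  ] rect [ 579.  -201.5] [184.7  68.5] 61.7
tab [285.4  79.5] 549 [ 0.4438 -0.164   0.14  ] rect [ 444. -164.] [11.7 24.5] 15.0
tab [314.7 155.6] 391 [ 0.4683 -0.2185  0.14  ] rect [ 468.1 -218.5] [52.9  4. ] 3.3
tab [314.  201.1] 424 [ 0.4698 -0.2564  0.14  ] rect [ 469.7 -256.2] [ 8.4 34. ] 3.3
tab [404.1 242.8] 805 [ 0.5499 -0.2899  0.14  ] rect [ 549.8 -291.3] [20.3 44.3] 38.6
at [ 471.7 -257.1  241.1] tool x angle 93.4 F [ 0.9  0.1 -1.5] gap 85.1 t 11.225
shift [ -1.9  -2.1 128.1] turn [0.1 0.1 0.4]
```

Emit:
{"op": "move_arm", "data": {"commands": "-1 -2 40 0 0 0 1;-1 -2 80 0 0 0 1;-1 -2 110 0 0 0 1;-1 -2 127 0 0 0 1;-1 -2 127 0 0 0 1"}}

```text
t: 11.85
tcp_pos: [0.4688, -0.2583, 0.1126]
tool_rot: [0.686, 0.727, 0.0, -0.001]
force: [-0.1, -0.1, -1.3]
finger_gap: 1.001
gripper_force: 0.0
```

Emit:
{"op": "move_arm", "data": {"commands": "0 0 0 0 0 0 -1;0 0 0 0 0 0 -1;0 0 0 0 0 0 -1;0 0 0 0 0 0 -1;0 0 0 0 0 0 -1"}}

```text
t: 12.48
tcp_pos: [0.4692, -0.2597, 0.1132]
tool_rot: [0.687, 0.727, 0.0, 0.001]
force: [0.6, 1.3, 1.2]
finger_gap: 0.11
gripper_force: 42.6
```

Emit:
{"op": "move_arm", "data": {"commands": "0 0 -10 0 0 0 -1;0 0 -50 0 0 0 -1;0 0 -100 0 0 0 -1;0 0 -150 0 0 0 -1;0 0 -190 0 0 0 -1"}}

```text
t: 13.1
tcp_pos: [0.4683, -0.259, 0.305]
tool_rot: [0.687, 0.727, -0.0, 0.0]
force: [-0.4, -0.7, -3.0]
finger_gap: 0.108
gripper_force: 41.9
```

```bash
cat > hang.py <<'E'
from h import *
Q=down(85.6);y=-.205;x=.6072+.0766*y;rx=np.array([.997,-.0764,0]);b=np.array([x,y,0])
P=lambda o,z:b+rx*o+[0,0,z]
plan([(P(-.07,.300),Q),(P(-.07,.2515),Q),(P(0,.2515),Q),(P(0,.2215),Q)])
E
python3 hang.py
```

```text
at [ 468.3 -259.   305. ] tool x angle 93.2 F [-0.4 -0.7 -3. ] gap 9.2 t 13.1
shift [56.3 56.6  5. ] turn [0.  0.  7.6]
shift [ 0.   0.  48.5] turn [0. 0. 0.]
shift [ 0. 70.  0.] turn [0. 0. 0.]
shift [ 0.  0. 30.] turn [0. 0. 0.]
```

Emit:
{"op": "move_arm", "data": {"commands": "30 30 0 0 0 4 -1;56 56.5 5 0 0 7.6 -1;56 56.5 30 0 0 7.6 -1;56 56.5 53.5 0 0 7.6 -1;56 56.5 53.5 0 0 7.6 -1"}}

```text
t: 13.72
tcp_pos: [0.52, -0.1988, 0.2473]
tool_rot: [0.733, 0.68, -0.001, -0.003]
force: [0.9, 0.8, -2.4]
finger_gap: 0.113
gripper_force: 42.0
```

Emit:
{"op": "move_arm", "data": {"commands": "0 20 0 0 0 0 -1;0 40 0 0 0 0 -1;0 60 0 0 0 0 -1;0 70 0 0 0 0 -1;0 70 0 0 0 0 -1"}}

```text
t: 14.35
tcp_pos: [0.592, -0.2057, 0.2498]
tool_rot: [0.733, 0.68, -0.0, 0.0]
force: [-0.4, 1.3, -2.7]
finger_gap: 0.111
gripper_force: 42.0
```

Emit:
{"op": "move_arm", "data": {"commands": "0 0 8 0 0 0 -1;0 0 16 0 0 0 -1;0 0 24 0 0 0 -1;0 0 28 0 0 0 -1;0 0 29 0 0 0 -1"}}

```text
t: 14.98
tcp_pos: [0.5911, -0.2052, 0.2212]
tool_rot: [0.733, 0.68, -0.0, -0.001]
force: [-3.9, 2.2, 6.3]
finger_gap: 0.113
gripper_force: 43.4
```

```bash
python3 -c "
from h import *
plan([([.6069-.0766*.015,-.015,.2225],down(85.6))])"
```

```text
at [ 591.1 -205.2  221.2] tool x angle 85.7 F [-3.9  2.2  6.3] gap 9.6 t 14.975
shift [190.8   0.2  -1.2] turn [-0.1 -0.   0.1]
```

Emit:
{"op": "move_arm", "data": {"commands": "0 0 -1 0 0 0 -1;45 0 -1 0 0 0 -1;100 0 -1 0 0 0 -1;150 0 -1 0 0 0 -1;185 0 -1 0 0 0 -1"}}

```text
t: 15.6
tcp_pos: [0.6057, -0.02, 0.2218]
tool_rot: [0.733, 0.68, -0.001, 0.001]
force: [-1.7, -2.9, 0.6]
finger_gap: 0.108
gripper_force: 42.6
```

Emit:
{"op": "move_arm", "data": {"commands": "5 0 0 0 0 0 -1;8 0 0 0 0 0 -1;11 0 0 0 0 0 -1;13 0 0 0 0 0 -1;15 0 0 0 0 0 -1"}}

```text
t: 16.23
tcp_pos: [0.6067, -0.0095, 0.2218]
tool_rot: [0.734, 0.679, -0.002, 0.001]
force: [-3.5, -4.3, 2.7]
finger_gap: 0.111
gripper_force: 42.9
```

Emit:
{"op": "move_arm", "data": {"commands": "1 0 0 0 0 0 -1;2 0 0 0 0 0 -1;3 0 0 0 0 0 -1;4 0 0 0 0 0 -1;4 0 0 0 0 0 -1"}}

```text
t: 16.85
tcp_pos: [0.6071, -0.0054, 0.2219]
tool_rot: [0.734, 0.679, -0.001, 0.001]
force: [-3.5, -3.4, 3.5]
finger_gap: 0.111
gripper_force: 42.9
```

Emit:
{"op": "move_arm", "data": {"commands": "1 0 0 0 0 0 -1;2 0 0 0 0 0 -1;3 0 0 0 0 0 -1;4 0 0 0 0 0 -1;5 0 0 0 0 0 -1"}}

```text
t: 17.48
tcp_pos: [0.6074, -0.0027, 0.222]
tool_rot: [0.734, 0.679, -0.003, 0.003]
force: [-5.4, -9.9, 4.3]
finger_gap: 0.112
gripper_force: 43.0
```

Emit:
{"op": "move_arm", "data": {"commands": "0 0 0 0 0 0 0;0 0 0 0 0 0 1;0 0 0 0 0 0 1;0 0 -40 0 0 0 1;0 0 -100 0 0 0 1"}}

```text
t: 18.1
tcp_pos: [0.6066, 0.0033, 0.3201]
tool_rot: [0.733, 0.68, -0.001, -0.002]
force: [1.5, -0.0, -0.3]
finger_gap: 1.0
gripper_force: 0.0
```

Emit:
{"op": "move_arm", "data": {"commands": "-40 -35 0 0 0 -5 1;-80 -70 0 0 0 -10 1;-125 -110 20 0 0 -15 1;-173 -150 60 0 0 -19.4 1;-173 -150 82 0 0 -19.4 1"}}

```text
t: 18.73
tcp_pos: [0.4431, -0.1597, 0.2388]
tool_rot: [0.61, 0.793, -0.0, 0.0]
force: [0.3, -0.3, 0.4]
finger_gap: 0.999
gripper_force: 0.0
```

```bash
python3 wl.py; python3 -c "
from h import *
plan([([.444,-.164,.113],down(105))])"
```

```text
roof [359.1  80.5] 1063 [ 0.4528 -0.0586  0.105 ] rect [453.2 -59.2] [44.3 18.8] 85.6
roof [381.9  94.6] 439 [ 0.4745 -0.0643  0.105 ] rect [473.  -60.7] [43.9 14.6] 85.4
roof [303.5 190.6] 617 [ 0.4312 -0.1628  0.105 ] rect [ 431.6 -165.1] [15.7 43.3] 8.5
roof [327.6 191. ] 601 [ 0.453  -0.1574  0.105 ] rect [ 452.2 -159.8] [14.7 43.7] 15.9
tab [429.5  40.1] 969 [ 0.4886 -0.0236  0.14  ] rect [490.6 -22.6] [24.4 34.5] 40.5
tab [377.7  84. ] 710 [ 0.4627 -0.0601  0.14  ] rect [462.4 -60.1] [25.7 15.2] 85.5
tab [316.  157.5] 396 [ 0.4331 -0.1237  0.14  ] rect [ 433.1 -123.7] [53.4  3.9] 14.9
tab [315.5 204. ] 451 [ 0.4425 -0.161   0.14  ] rect [ 442.3 -160.5] [ 9.2 34.7] 14.9
at [ 441.1 -158.6  235.5] tool x angle 104.9 F [-1.7 -0.5 -0.4] gap 85.1 t 18.775
shift [ -6.6   2.1 122.4] turn [-0.3 -0.3 -0.1]
```

Emit:
{"op": "move_arm", "data": {"commands": "-4 1 40 0 0 0 1;-4 1 80 0 0 0 1;-4 1 105 0 0 0 1;-4 1 121 0 0 0 1;-4 1 121 0 0 0 1"}}

```text
t: 19.4
tcp_pos: [0.4472, -0.1613, 0.1177]
tool_rot: [0.608, 0.794, 0.0, -0.001]
force: [-0.0, -0.8, 1.2]
finger_gap: 1.0
gripper_force: 0.0
```

Emit:
{"op": "move_arm", "data": {"commands": "0 0 0 0 0 0 -1;0 0 0 0 0 0 -1;0 0 0 0 0 0 -1;0 0 0 0 0 0 -1;0 0 0 0 0 0 -1"}}

```text
t: 20.02
tcp_pos: [0.4467, -0.1617, 0.1182]
tool_rot: [0.609, 0.794, 0.0, -0.0]
force: [0.3, 0.4, -2.0]
finger_gap: 0.106
gripper_force: 42.4
```

Emit:
{"op": "move_arm", "data": {"commands": "0 0 -10 0 0 0 -1;0 0 -50 0 0 0 -1;0 0 -100 0 0 0 -1;0 0 -150 0 0 0 -1;0 0 -190 0 0 0 -1"}}

```text
t: 20.65
tcp_pos: [0.4468, -0.1617, 0.3108]
tool_rot: [0.608, 0.794, 0.0, 0.001]
force: [1.0, 0.3, -3.7]
finger_gap: 0.105
gripper_force: 42.3
```

```bash
python3 hang.py
```

```text
at [ 446.8 -161.7  310.8] tool x angle 105.0 F [ 1.   0.3 -3.7] gap 8.9 t 20.65
shift [-56.1  62.5  10.9] turn [ 0.1  0.1 19.4]
shift [ 0.   0.  48.5] turn [0. 0. 0.]
shift [ 0. 70.  0.] turn [0. 0. 0.]
shift [ 0.  0. 30.] turn [0. 0. 0.]
```

Emit:
{"op": "move_arm", "data": {"commands": "-28 30 0 0 0 10 -1;-56 62.5 5 0 0 19.4 -1;-56 62.5 30 0 0 19.4 -1;-56 62.5 55 0 0 19.4 -1;-56 62.5 55 0 0 19.4 -1"}}

```text
t: 21.28
tcp_pos: [0.5199, -0.1985, 0.2513]
tool_rot: [0.733, 0.68, -0.001, -0.003]
force: [0.7, 0.2, -2.7]
finger_gap: 0.107
gripper_force: 42.4
```

Emit:
{"op": "move_arm", "data": {"commands": "0 0 0 0 0 0 -1;0 20 0 0 0 0 -1;0 40 0 0 0 0 -1;0 60 0 0 0 0 -1;0 70 0 0 0 0 -1"}}

```text
t: 21.9
tcp_pos: [0.5931, -0.2055, 0.2549]
tool_rot: [0.733, 0.68, 0.0, 0.002]
force: [-0.2, -0.2, -3.7]
finger_gap: 0.11
gripper_force: 42.3
```

```bash
python3 hang.py
```

```text
at [ 593.1 -205.5  254.9] tool x angle 85.7 F [-0.2 -0.2 -3.7] gap 9.3 t 21.9
shift [  0.3 -71.5 -45.3] turn [0.2 0.1 0.1]
shift [ 0.   0.  48.5] turn [0. 0. 0.]
shift [ 0. 70.  0.] turn [0. 0. 0.]
shift [ 0.  0. 30.] turn [0. 0. 0.]
```

Offset from the bar is about 1.5 mm, so back that off while lowering.

Emit:
{"op": "move_arm", "data": {"commands": "0 -1 8 0 0 0 -1;0 -1 16 0 0 0 -1;0 -1.5 24 0 0 0 -1;0 -1.5 28 0 0 0 -1;0 -1.5 29 0 0 0 -1"}}

```text
t: 22.52
tcp_pos: [0.5905, -0.2051, 0.2257]
tool_rot: [0.734, 0.68, 0.0, 0.001]
force: [-0.4, 0.0, 7.2]
finger_gap: 0.106
gripper_force: 43.6
```

Emit:
{"op": "move_arm", "data": {"commands": "0 0 -1 0 0 0 -1;35 0 -1 0 0 0 -1;80 0 -1 0 0 0 -1;120 0 -1 0 0 0 -1;135 0 -1 0 0 0 -1"}}

```text
t: 23.15
tcp_pos: [0.6008, -0.0694, 0.2258]
tool_rot: [0.733, 0.681, -0.0, 0.001]
force: [-0.3, -1.5, 0.9]
finger_gap: 0.106
gripper_force: 42.8
```

Emit:
{"op": "move_arm", "data": {"commands": "5 0 0 0 0 0 -1;9 0 0 0 0 0 -1;13 0 0 0 0 0 -1;16 0 0 0 0 0 -1;18 0 0 0 0 0 -1"}}

```text
t: 23.78
tcp_pos: [0.602, -0.0538, 0.2258]
tool_rot: [0.734, 0.679, -0.0, 0.001]
force: [-1.3, -5.4, 4.3]
finger_gap: 0.109
gripper_force: 43.3
```

Emit:
{"op": "move_arm", "data": {"commands": "1 0 0 0 0 0 -1;2 0 0 0 0 0 -1;3 0 0 0 0 0 -1;4 0 0 0 0 0 -1;5 0 0 0 0 0 -1"}}

```text
t: 24.4
tcp_pos: [0.6024, -0.049, 0.2258]
tool_rot: [0.734, 0.679, -0.0, 0.001]
force: [-0.6, -7.2, 3.8]
finger_gap: 0.106
gripper_force: 43.3
```

Emit:
{"op": "move_arm", "data": {"commands": "1 0 0 0 0 0 -1;1 0 0 0 0 0 -1;2 0 0 0 0 0 -1;3 0 0 0 0 0 -1;3 0 0 0 0 0 -1"}}

```text
t: 25.02
tcp_pos: [0.6024, -0.0485, 0.2259]
tool_rot: [0.733, 0.68, -0.002, 0.003]
force: [-2.5, -11.4, 4.2]
finger_gap: 0.113
gripper_force: 43.3
```

Emit:
{"op": "move_arm", "data": {"commands": "0 0 0 0 0 0 0;0 0 0 0 0 0 1;0 0 0 0 0 0 1;0 0 -40 0 0 0 1;0 0 -100 0 0 0 1"}}

```text
t: 25.65
tcp_pos: [0.6011, -0.0434, 0.3239]
tool_rot: [0.733, 0.68, -0.001, -0.003]
force: [1.4, 0.3, 0.3]
finger_gap: 1.002
gripper_force: 0.0
```

Emit:
{"op": "move_arm", "data": {"commands": "-10 -50 0 0 0 0 1;-20 -100 20 0 0 0 1;-24 -136 60 0 0 0.5 1;-24 -136 84 0 0 0.5 1;-24 -136 84 0 0 0.5 1"}}

```text
t: 26.28
tcp_pos: [0.4636, -0.0572, 0.2401]
tool_rot: [0.736, 0.676, -0.001, -0.002]
force: [0.5, -0.4, 0.4]
finger_gap: 0.996
gripper_force: 0.0
```

```bash
python3 wl.py; python3 -c "
from h import *
plan([([.4635,-.060,.113],down(85.5))])"
```

```text
roof [306.1 189.1] 621 [ 0.4533 -0.0547  0.105 ] rect [452.4 -56.9] [43.1 16.5] 77.1
roof [329.9 189.1] 598 [ 0.4754 -0.0567  0.105 ] rect [474.1 -58.9] [44.5 15.6] 86.3
tab [252.8  16.2] 160 [0.431  0.0814 0.14  ] rect [431.4  80.5] [22.5 10.2] 76.4
tab [451.8  60.4] 1492 [0.5687 0.0417 0.14  ] rect [589.5  40.8] [43.8 66.5] 80.2
tab [358.3 102.5] 292 [0.5009 0.0187 0.14  ] rect [503.9  18.7] [34.1 17.3] 83.4
tab [444.7 146.4] 2381 [ 0.5663 -0.0195  0.14  ] rect [567.8 -25.3] [67.2 79.4] 43.9
tab [318.3 156. ] 328 [ 0.4678 -0.0187  0.14  ] rect [468.  -18.7] [ 3.2 52.8] 85.2
tab [318.  201.9] 425 [ 0.4644 -0.0565  0.14  ] rect [464.4 -56.1] [34.7  8.4] 85.2
tab [468.8 233.2] 155 [ 0.5901 -0.0954  0.14  ] rect [590.  -96.2] [43.8  2.7] 85.7
at [465.1 -57.7 241.3] tool x angle 85.2 F [0.3 0.  0.9] gap 85.0 t 26.325
shift [ -2.5  -1.3 128.3] turn [-0.  -0.  -0.3]
```

Emit:
{"op": "move_arm", "data": {"commands": "-1 -1 40 0 0 0 1;-1 -1 80 0 0 0 1;-1 -1 110 0 0 0 1;-1 -1 127 0 0 0 1;-1 -1 127 0 0 0 1"}}

```text
t: 26.95
tcp_pos: [0.4649, -0.059, 0.1141]
tool_rot: [0.736, 0.677, 0.0, -0.0]
force: [0.7, 0.5, 0.5]
finger_gap: 1.004
gripper_force: 0.0
```

Emit:
{"op": "move_arm", "data": {"commands": "0 0 0 0 0 0 -1;0 0 0 0 0 0 -1;0 0 0 0 0 0 -1;0 0 0 0 0 0 -1;0 0 0 0 0 0 -1"}}

```text
t: 27.58
tcp_pos: [0.4639, -0.0589, 0.1147]
tool_rot: [0.736, 0.677, 0.0, 0.0]
force: [-1.5, 0.1, 4.3]
finger_gap: 0.111
gripper_force: 40.6
```

Emit:
{"op": "move_arm", "data": {"commands": "0 0 -10 0 0 0 -1;0 0 -50 0 0 0 -1;0 0 -100 0 0 0 -1;0 0 -150 0 0 0 -1;0 0 -190 0 0 0 -1"}}

```text
t: 28.2
tcp_pos: [0.4635, -0.0588, 0.3064]
tool_rot: [0.736, 0.677, 0.0, 0.0]
force: [1.2, -0.1, -3.0]
finger_gap: 0.109
gripper_force: 39.7
```

```bash
python3 hang.py
```

```text
at [463.5 -58.8 306.4] tool x angle 85.1 F [ 1.2 -0.1 -3. ] gap 9.3 t 28.2
shift [-135.5   69.9    6.5] turn [ 0.1  0.  -0.5]
shift [ 0.   0.  48.5] turn [0. 0. 0.]
shift [ 0. 70.  0.] turn [0. 0. 0.]
shift [ 0.  0. 30.] turn [0. 0. 0.]
```

Emit:
{"op": "move_arm", "data": {"commands": "-55 10 0 0 0 -0.5 -1;-110 40 0 0 0 -0.5 -1;-135.5 70 5 0 0 -0.5 -1;-135.5 70 40 0 0 -0.5 -1;-135.5 70 54 0 0 -0.5 -1"}}

```text
t: 28.82
tcp_pos: [0.5202, -0.1989, 0.2479]
tool_rot: [0.734, 0.679, -0.001, -0.003]
force: [-0.6, 1.7, -2.6]
finger_gap: 0.11
gripper_force: 39.9
```

Emit:
{"op": "move_arm", "data": {"commands": "0 0 0 0 0 0 -1;0 20 0 0 0 0 -1;0 40 0 0 0 0 -1;0 60 0 0 0 0 -1;0 69.5 0 0 0 0 -1"}}

```text
t: 29.45
tcp_pos: [0.5928, -0.2049, 0.2518]
tool_rot: [0.733, 0.68, 0.0, 0.001]
force: [-0.4, 0.0, -2.0]
finger_gap: 0.113
gripper_force: 39.9
```

```bash
python3 hang.py
```

```text
at [ 592.8 -204.9  251.8] tool x angle 85.7 F [-0.4  0.  -2. ] gap 9.6 t 29.45
shift [ -0.1 -71.1 -48.3] turn [0.1 0.1 0.1]
shift [ 0.   0.  48.5] turn [0. 0. 0.]
shift [ 0. 70.  0.] turn [0. 0. 0.]
shift [ 0.  0. 30.] turn [0. 0. 0.]
```

Emit:
{"op": "move_arm", "data": {"commands": "0 -1 8 0 0 0 -1;0 -1 16 0 0 0 -1;0 -1 24 0 0 0 -1;0 -1 28 0 0 0 -1;0 -1 29 0 0 0 -1"}}

```text
t: 30.08
tcp_pos: [0.5905, -0.2051, 0.2228]
tool_rot: [0.733, 0.68, 0.0, 0.0]
force: [-2.8, 2.6, 7.0]
finger_gap: 0.107
gripper_force: 41.5
```

Emit:
{"op": "move_arm", "data": {"commands": "0 0 -1 0 0 0 -1;25 0 -1 0 0 0 -1;55 0 -1 0 0 0 -1;80 0 -1 0 0 0 -1;92 0 -1 0 0 0 -1"}}

```text
t: 30.7
tcp_pos: [0.5975, -0.1127, 0.2228]
tool_rot: [0.733, 0.68, -0.001, 0.001]
force: [-1.8, -3.6, 2.9]
finger_gap: 0.11
gripper_force: 40.6
```

Emit:
{"op": "move_arm", "data": {"commands": "4 0 0 0 0 0 -1;8 0 0 0 0 0 -1;11 0 0 0 0 0 -1;13 0 0 0 0 0 -1;15 0 0 0 0 0 -1"}}

```text
t: 31.32
tcp_pos: [0.5985, -0.1003, 0.2228]
tool_rot: [0.734, 0.679, -0.001, 0.001]
force: [-3.0, -5.5, 3.8]
finger_gap: 0.112
gripper_force: 40.9
```

Emit:
{"op": "move_arm", "data": {"commands": "1 0 0 0 0 0 -1;2 0 0 0 0 0 -1;3 0 0 0 0 0 -1;4 0 0 0 0 0 -1;4 0 0 0 0 0 -1"}}

```text
t: 31.95
tcp_pos: [0.5988, -0.0962, 0.2228]
tool_rot: [0.734, 0.679, -0.001, 0.001]
force: [-3.1, -4.2, 3.7]
finger_gap: 0.114
gripper_force: 40.9
```

Emit:
{"op": "move_arm", "data": {"commands": "1 0 0 0 0 0 -1;2 0 0 0 0 0 -1;3 0 0 0 0 0 -1;4 0 0 0 0 0 -1;4 0 0 0 0 0 -1"}}

```text
t: 32.58
tcp_pos: [0.599, -0.0953, 0.2228]
tool_rot: [0.734, 0.68, -0.003, 0.003]
force: [-3.6, -11.0, 2.2]
finger_gap: 0.11
gripper_force: 40.7
```

All four carriers are in, and contact was felt on the last (Fy about -11 N). Releasing and moving on to the awls.

Emit:
{"op": "move_arm", "data": {"commands": "0 0 0 0 0 0 0;0 0 0 0 0 0 1;0 0 0 0 0 0 1;0 0 -40 0 0 0 1;0 0 -100 0 0 0 1"}}

```text
t: 33.2
tcp_pos: [0.598, -0.0893, 0.321]
tool_rot: [0.733, 0.68, -0.001, -0.003]
force: [1.3, -1.2, 0.1]
finger_gap: 1.002
gripper_force: 0.0
```

Emit:
{"op": "move_arm", "data": {"commands": "-40 -30 0 0 0 0 1;-90 -70 0 0 0 0 1;-140 -110 0 0 0 0 1;-180 -120 0 0 0 0 1;-180 -120 0 0 0 0 1"}}

```text
t: 33.83
tcp_pos: [0.4651, -0.2631, 0.3224]
tool_rot: [0.735, 0.678, 0.0, 0.0]
force: [0.6, 0.4, 0.2]
finger_gap: 0.999
gripper_force: 0.0
```

Run:
```python
from h import *;from station import snapshot;import pickle
S={n:snapshot(n) for n in("side","top")};pickle.dump(S,open("s2.pkl","wb"))
a=cv2.resize(S["side"]["image"][140:340,220:400,::-1],None,fx=3,fy=3,interpolation=cv2.INTER_CUBIC)
b=cv2.resize(S["top"]["image"][150:270,195:385,::-1],None,fx=3.5,fy=3.5,interpolation=cv2.INTER_CUBIC)
cv2.imwrite("pics/sR.png",a);cv2.imwrite("pics/tR.png",b)
```

```text
(no output)
```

View pics/sR.png

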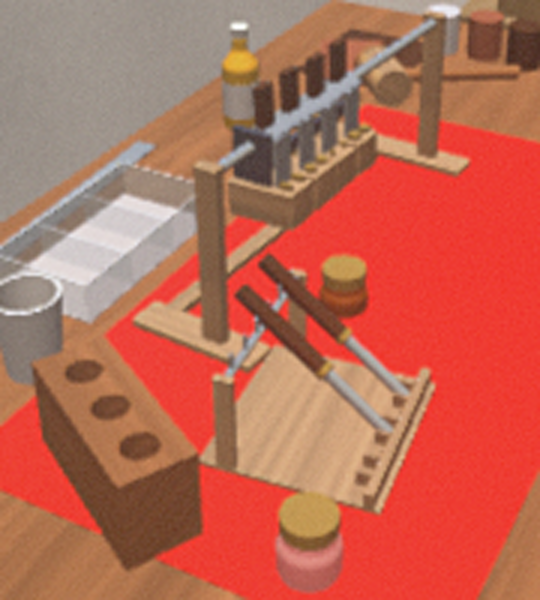

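View pics/tR.png

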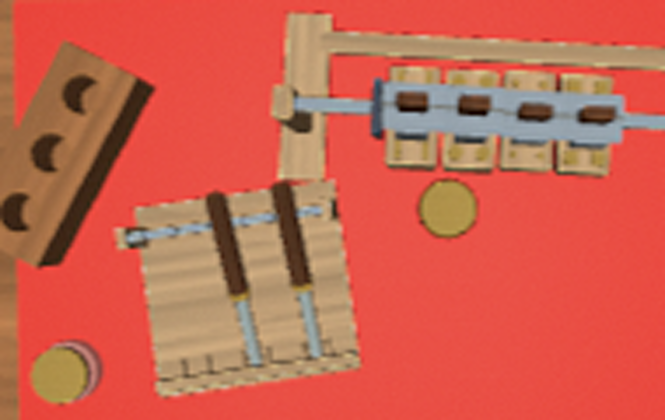

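The row of four hangs tight against the stop, clear of the bench, with both jars and the cup untouched. In the side crop the wells are at (86,371), (111,407) and (140,446), and the awl junctions at (323,368) and (345,333). Triangulating these.

Run:
```python
from h import *;import pickle
np.set_printoptions(precision=4,suppress=True)
S=pickle.load(open("s2.pkl","rb"));sd,tp=S["side"],S["top"]
A=lambda p:(p[0]/3+220-.33,p[1]/3+140-.33);B=lambda p:(p[0]/3.5+195-.36,p[1]/3.5+150-.36)
X={}
for n,a,b in[("h1",(245,293),(216,200)),("f1",(323,368),(238,296)),("t1",(390,428),(256,360)),("h2",(268,262),(283,189)),("f2",(345,333),(303,287)),("t2",(407,391),(317,352)),("w0",(86,371),(82,97)),("w1",(111,407),(50,154)),("w2",(140,446),(18,212))]:
    X[n],e=tri(sd,A(a),tp,B(b));print(n,X[n],round(e,1),*( [onz(tp,*B(b),.09),onz(sd,*A(a),.09)] if n[0]=="w" else []))
for i in"12":
    d=X["h"+i]-X["t"+i];print("len",np.linalg.norm(d),"heading",np.degrees(np.arctan2(d[1],d[0])),"elev",np.degrees(np.arcsin(d[2]/np.linalg.norm(d))))
# cross bar
for p in[(150,236),(310,210)]:print("xbar",onz(tp,*B(p),.1))
```

```text
h1 [0.5442 0.2019 0.1262] 2.2
f1 [0.4654 0.1944 0.0651] 3.2
t1 [0.404  0.1852 0.0128] 1.7
h2 [0.5516 0.1472 0.1255] 2.6
f2 [0.4712 0.1387 0.0653] 2.1
t2 [0.4101 0.1312 0.0138] 1.0
w0 [0.6355 0.3191 0.086 ] 0.3 [0.635  0.3181 0.09  ] [0.6322 0.3229 0.09  ]
w1 [0.5881 0.3468 0.0856] 0.3 [0.5878 0.3457 0.09  ] [0.5849 0.3509 0.09  ]
w2 [0.5398 0.3743 0.0857] 0.4 [0.5399 0.3733 0.09  ] [0.5365 0.3779 0.09  ]
len 0.1810522219193212 heading 6.800926617395216 elev 38.74582565311149
len 0.18101093257723608 heading 6.436110225816939 elev 38.11193007164972
xbar [0.5171 0.2614 0.1   ]
xbar [0.5353 0.1281 0.1   ]
```

Run:
```python
from h import *;from station import telemetry
t=telemetry.sense();print(np.round(t["q"],3),t["tcp_pos"])
q0=np.array([-1.365,.527,1.433,0,1.181,-.178]);p0=np.array([.235,-.579,.231])
r,z=[],[];rows=[];rhs=[]
for q,p in((q0,p0),(t["q"],t["tcp_pos"])):
    a=q[1];b=q[1]+q[2];print(np.degrees([np.arctan2(p[1],p[0])-q[0],b+q[4]]))
    rows+=[[np.sin(a),np.sin(b),0],[np.cos(a),np.cos(b),1]];rhs+=[np.hypot(p[0],p[1]),p[2]]
x,res,_,sv=np.linalg.lstsq(np.array(rows),np.array(rhs),rcond=None);print("L1,L2,h-d",x,res,sv)
```

```text
[-7.200e-01  3.040e-01  1.542e+00  1.000e-03  1.296e+00 -6.430e-01] [ 0.46589732 -0.26044489  0.3222023 ]
[ 10.29960468 179.96604345]
[ 12.03579479 180.02988848]
L1,L2,h-d [ 0.52212889  0.39186333 -0.07050513] [2.47140887e-06] [1.97075078 1.45094113 0.10445674]
```

Emit:
{"op": "move_arm", "data": {"commands": "60 -2 0 0 0 10 0;120 -4 0 0 0 20 0;180 -7 0 0 0 30 0;240 -9 0 0 0 40 0;300 -11 0 0 0 50 -0.05"}}

```text
t: 34.55
tcp_pos: [0.4772, 0.0268, 0.3224]
tool_rot: [0.947, 0.322, 0.0, -0.0]
force: [0.9, 1.0, 0.4]
finger_gap: 0.477
gripper_force: 0.0
```

Run:
```python
from h import *;from station import telemetry
h=np.array([np.cos(np.radians(7.5)),np.sin(np.radians(7.5)),0]);P=np.array([.486,.196,.25])
T=down(7.5)*R.from_euler("y",30,degrees=True)
print(T.as_matrix()[:,2])
plan([(P,down(7.5)),([.486,.196,.35],T)])
```

```text
[ 0.49572243  0.0652631  -0.8660254 ]
at [477.2  26.8 322.4] tool x angle 37.6 F [0.9 1.  0.4] gap 40.5 t 34.55
shift [ 110.1 -128.6   72.6] turn [-0.  -0.  30.1]
shift [   0.    0. -100.] turn [-0. 30. -0.]
```

Emit:
{"op": "move_arm", "data": {"commands": "40 -45 0 0 0 10 -0.05;80 -90 0 0 0 20 -0.05;110 -128.5 0 0 0 30 -0.05;110 -128.5 0 0 0 30 -0.05;110 -128.5 0 0 0 30 -0.05"}}

```text
t: 35.17
tcp_pos: [0.4847, 0.1945, 0.3221]
tool_rot: [0.998, 0.07, -0.0, -0.0]
force: [0.0, 0.6, 0.3]
finger_gap: 0.475
gripper_force: 0.0
```

Emit:
{"op": "move_arm", "data": {"commands": "0 0 0 0 8 0 -0.05;0 0 0 0 16 0 -0.05;0 0 0 0 24 0 -0.05;0 0 0 0 30 0 -0.05;0 0 0 0 30 0 -0.05"}}

```text
t: 35.8
tcp_pos: [0.4831, 0.1917, 0.3212]
tool_rot: [0.964, 0.066, 0.256, -0.017]
force: [-0.5, 0.0, 0.6]
finger_gap: 0.476
gripper_force: 0.0
```

```bash
cat > fk.py <<'E'
from h import *;from scipy.optimize import least_squares
def fk(q,k):
    L1,L2,d,hh,off=k
    B=R.from_euler("z",q[0])
    a,b=q[1],q[1]+q[2]
    p=np.array([L1*np.sin(a)+L2*np.sin(b),off,hh+L1*np.cos(a)+L2*np.cos(b)])
    f=R.from_euler("y",b)*R.from_euler("z",q[3])*R.from_euler("y",q[4])
    p=p+f.apply([0,0,d]);o=B*f*R.from_euler("z",q[5]+np.pi/2)
    return B.apply(p),o
E
python3 - <<'E'
from fk import *;from station import telemetry;import json
t=telemetry.sense();print(np.round(t["q"],3),t["tcp_pos"],t["t"])
D=[([-1.3645,.52826,1.43358,0,1.18138,-.1785],[.23452,-.57876,.23056]),([-.72,.304,1.542,.001,1.296,-.643],[.4659,-.26044,.3222]),(t["q"],t["tcp_pos"])]
f=lambda k:np.concatenate([fk(q,k)[0]-p for q,p in D])
r=least_squares(f,[.5,.4,.25,.18,.11]);print(r.x,np.round(r.fun*1e3,2))
for off in(0,np.pi):
    pass
print((R.from_quat(t["tool_rot"]).inv()*fk(t["q"],r.x)[1]).as_rotvec(degrees=True))
json.dump(list(r.x),open("k.json","w"))
E
```

```text
[ 0.173  0.111  1.933 -0.034  0.579  1.632] [0.4831417  0.1917199  0.32119137] 35.8
[0.57175584 0.35817661 0.25879392 0.13514279 0.11081488] [ 0.72 -4.32  3.09 -4.93  3.87  2.36  1.36  0.77 -5.44]
[-1.39149267e-14  1.24737379e-14  1.51076347e-14]
```

```bash
cat > ik.py <<'E'
from fk import *;import json
k=json.load(open("k.json"));lo=np.array([-3.08,-.75,.22,-1.43,0,-2.85]);hi=np.array([3.08,2.2,2.44,4.57,2.65,2.85])
def ik(P,Q,q0):
    def f(q):
        p,o=fk(q,k);return np.r_[(p-P)*10,(Q.inv()*o).as_rotvec()*3]
    r=least_squares(f,np.clip(q0,lo+.01,hi-.01),bounds=(lo,hi));return r.x,np.linalg.norm(r.fun)
def up(heading,tilt=50): return down(heading)*R.from_euler("y",tilt,degrees=True)
E
python3 - <<'E'
from ik import *;from station import telemetry
q=telemetry.sense()["q"]
for wn,w in dict(w0=(.634,.3195),w1=(.5873,.3475),w2=(.5393,.375)).items():
  for hd in(-60,-30,0,20,40,60,90,120):
    best=None
    for zg in(.122,.21):
        Q=up(hd);P=np.array([*w,zg])+Q.as_matrix()[:,2]*.019
        for g in(q,[.5,.6,1.9,1.2,.6,.8],[.3,.6,1.6,-.9,.8,2.2],q if best is None else best):
            s,e=ik(P,Q,g)
            if e<1e-3:best=s;break
        print(wn,hd,zg,"ok" if e<1e-3 else round(e,3),np.round(s,2))
E
```

```text
w0 -60 0.122 1.786 [ 0.46  0.92  0.97 -0.62  1.39  2.85]
w0 -60 0.21 1.484 [ 0.55  1.18  0.22 -0.87  1.97  2.85]
w0 -30 0.122 1.133 [ 0.43  0.71  1.49 -0.72  0.71  2.85]
w0 -30 0.21 0.877 [ 0.45  0.62  1.45 -0.74  0.82  2.85]
w0 0 0.122 0.697 [ 0.37  0.63  1.75 -1.03  0.23  2.85]
w0 0 0.21 0.389 [ 0.39  0.53  1.74 -1.03  0.28  2.85]
w0 20 0.122 ok [ 0.3   0.65  2.    3.03  0.38 -1.5 ]
w0 20 0.21 ok [ 0.3   0.51  1.91  2.88  0.16 -1.35]
w0 40 0.122 ok [ 0.18  0.65  1.98  2.19  0.49 -1.03]
w0 40 0.21 ok [ 0.18  0.52  1.9   1.75  0.4  -0.55]
w0 60 0.122 ok [ 0.09  0.68  1.89  1.61  0.68 -0.79]
w0 60 0.21 ok [ 0.09  0.56  1.81  1.36  0.7  -0.46]
w0 90 0.122 ok [ 0.04  0.78  1.64  1.08  1.05 -0.69]
w0 90 0.21 ok [ 0.04  0.67  1.56  1.    1.14 -0.52]
w0 120 0.122 ok [ 0.07  0.9   1.31  0.76  1.46 -0.76]
w0 120 0.21 ok [ 0.07  0.82  1.23  0.76  1.58 -0.64]
w1 -60 0.122 1.96 [ 0.5   0.85  1.1  -0.57  1.34  2.85]
w1 -60 0.21 1.702 [ 0.56  0.9   0.8  -0.7   1.66  2.85]
w1 -30 0.122 1.27 [ 0.48  0.67  1.54 -0.68  0.73  2.85]
w1 -30 0.21 1.015 [ 0.51  0.59  1.48 -0.71  0.85  2.85]
w1 0 0.122 0.8
[... 776 characters left out ...]
6  2.85]
w2 -30 0.21 1.155 [ 0.58  0.56  1.52 -0.67  0.88  2.85]
w2 0 0.122 0.907 [ 0.51  0.57  1.82 -0.93  0.31  2.85]
w2 0 0.21 0.594 [ 0.54  0.46  1.8  -0.94  0.39  2.85]
w2 20 0.122 ok [ 0.47  0.61  2.13  3.35  0.47 -1.68]
w2 20 0.21 ok [ 0.47  0.45  2.03  3.56  0.24 -1.9 ]
w2 40 0.122 ok [ 0.34  0.6   2.15  2.56  0.52 -1.29]
w2 40 0.21 ok [ 0.34  0.45  2.05  2.18  0.34 -0.87]
w2 60 0.122 ok [ 0.22  0.62  2.08  1.91  0.64 -1.02]
w2 60 0.21 ok [ 0.22  0.47  1.99  1.58  0.6  -0.62]
w2 90 0.122 ok [ 0.15  0.69  1.87  1.24  0.93 -0.83]
w2 90 0.21 ok [ 0.15  0.57  1.79  1.11  1.01 -0.6 ]
w2 120 0.122 ok [ 0.16  0.8   1.58  0.84  1.29 -0.83]
w2 120 0.21 ok [ 0.16  0.7   1.5   0.81  1.41 -0.69]
```

```bash
python3 -c "
from h import *
plan([([.484,.1955,.17],down(7.5))])"
```

```text
at [483.1 191.7 321.2] tool x angle 7.8 F [-0.5  0.   0.6] gap 40.5 t 35.8
shift [-73.9  -3.7 131.9] turn [ -0.1 -29.8   0.3]
```

Emit:
{"op": "move_arm", "data": {"commands": "-10 -1 20 0 -10 0 -0.05;-25 -2 45 0 -20 0 -0.05;-45 -3 80 0 -29.8 0.3 -0.05;-73.9 -3.7 132 0 -29.8 0.3 -0.05;-73.9 -3.7 132 0 -29.8 0.3 -0.05"}}

```text
t: 36.42
tcp_pos: [0.4852, 0.1954, 0.1671]
tool_rot: [0.998, 0.065, -0.004, -0.0]
force: [-0.2, 0.3, 0.8]
finger_gap: 0.469
gripper_force: 0.0
```

Run:
```python
from h import *;from station import snapshot
s=snapshot("wrist");cv2.imwrite("pics/w5.png",s["image"][:,:,::-1])
P=np.array(s["pose"])
for n,p in dict(G=(.484,.1955,.079),f1=(.465,.194,.065),h1=(.544,.202,.126)).items():
    c=P[:3,:3].T@(np.array(p)-P[:3,3]);print(n,s["fx"]*c[0]/c[2]+s["cx"],s["fy"]*c[1]/c[2]+s["cy"])
plan([([.484,.1955,.06],down(7.5))])
```

```text
G 316.97212961666213 208.50315487538484
f1 315.85533138299576 223.7672981926793
h1 319.1194627819506 139.4124046323082
at [486.9 195.8 169.9] tool x angle 7.5 F [-0.2  0.9  1. ] gap 40.4 t 36.475
shift [-2.800e+00  1.000e-01  1.099e+02] turn [-0.1  0.1 -0. ]
```

View pics/w5.png

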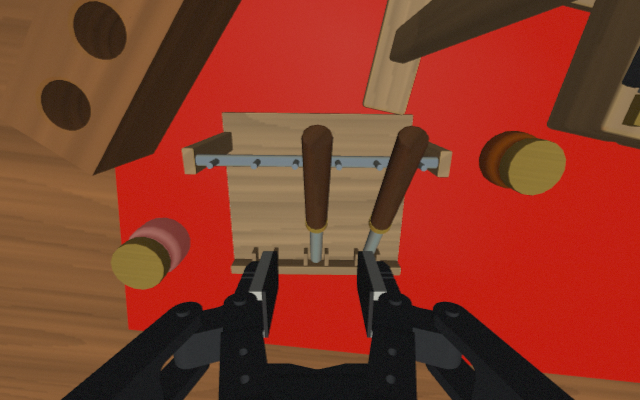

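The wrist view shows awl1 on the finger centre line, with its ferrule at (316,227). Awl2 is close beside the right finger at (380,225), so I'll narrow the opening before descending.

Emit:
{"op": "move_arm", "data": {"commands": "-3 0 20 0 0 0 -0.25;-3 0 55 0 0 0 -0.25;-3 0 85 0 0 0 -0.25;-3 0 108 0 0 0 -0.25;-3 0 108 0 0 0 -0.25", "grip_force": 50}}

```text
t: 37.1
tcp_pos: [0.4859, 0.1961, 0.0646]
tool_rot: [0.998, 0.065, 0.003, -0.001]
force: [-0.6, -0.3, 0.5]
finger_gap: 0.375
gripper_force: 0.0
```

Emit:
{"op": "move_arm", "data": {"commands": "0 0 0 0 0 0 -1;0 0 0 0 0 0 -1;0 0 0 0 0 0 -1;0 0 0 0 0 0 -1;0 0 0 0 0 0 -1"}}

```text
t: 37.72
tcp_pos: [0.4863, 0.1963, 0.065]
tool_rot: [0.998, 0.065, 0.004, -0.001]
force: [0.0, 0.8, 8.3]
finger_gap: 0.193
gripper_force: 49.3
```

Emit:
{"op": "move_arm", "data": {"commands": "0 0 -8 0 0 0 -1;0 0 -40 0 0 0 -1;0 0 -90 0 0 0 -1;0 0 -140 0 0 0 -1;0 0 -200 0 0 0 -1"}}

```text
t: 38.35
tcp_pos: [0.4827, 0.1952, 0.2644]
tool_rot: [0.998, 0.065, 0.0, -0.001]
force: [1.1, 0.9, -1.0]
finger_gap: 0.194
gripper_force: 48.8
```

```bash
cat > place.py <<'E'
import sys;from ik import *
w=np.array([float(sys.argv[1]),float(sys.argv[2])]);hd=float(sys.argv[3]);Q=up(hd);z=Q.as_matrix()[:,2]
P=lambda zg:np.array([*w,zg])+z*.019
plan([(P(.25),down(hd)),(P(.25),Q),(P(.125),Q)] if len(sys.argv)<5 else [(P(.25),Q),(P(.125),Q)])
E
python3 place.py .634 .3195 60
```

```text
at [482.7 195.2 264.4] tool x angle 7.5 F [ 1.1  0.9 -1. ] gap 16.5 t 38.35
shift [ 175.1 -115.    26.9] turn [ -0.   -0.1 -52.5]
shift [0. 0. 0.] turn [ 0. 50.  0.]
shift [-95.8   0.   80.3] turn [0. 0. 0.]
```

Emit:
{"op": "move_arm", "data": {"commands": "35 -25 0 0 0 -10 -1;70 -50 0 0 0 -20 -1;110 -75 0 0 0 -31 -1;145 -100 0 0 0 -42 -1;175 -115 0 0 0 -52.5 -1"}}

```text
t: 38.98
tcp_pos: [0.6427, 0.3335, 0.2637]
tool_rot: [0.865, 0.501, 0.001, -0.0]
force: [0.5, 0.0, -1.2]
finger_gap: 0.19
gripper_force: 49.1
```

Emit:
{"op": "move_arm", "data": {"commands": "0 0 0 0 10 0 -1;0 0 0 0 20 0 -1;0 0 0 0 30 0 -1;0 0 0 0 40 0 -1;0 0 0 0 50 0 -1"}}

```text
t: 39.6
tcp_pos: [0.6395, 0.3346, 0.2635]
tool_rot: [0.793, 0.46, 0.344, -0.203]
force: [-0.9, 1.4, -1.1]
finger_gap: 0.191
gripper_force: 48.9
```

```bash
python3 place.py .634 .3195 60 x
```

```text
at [639.5 334.6 263.5] tool x angle 60.0 F [-0.9  1.4 -1.1] gap 16.2 t 39.6
shift [-19.7   3.   16.5] turn [-0.5  3.  -0. ]
shift [-95.8   0.   80.3] turn [0. 0. 0.]
```

Emit:
{"op": "move_arm", "data": {"commands": "-19.7 3 16.5 -0.5 3 0 -1;-19.7 3 16.5 -0.5 3 0 -1;-19.7 3 16.5 -0.5 3 0 -1;-19.7 3 16.5 -0.5 3 0 -1;-19.7 3 16.5 -0.5 3 0 -1"}}

```text
t: 40.22
tcp_pos: [0.6425, 0.3331, 0.2386]
tool_rot: [0.785, 0.454, 0.365, -0.21]
force: [-0.1, -0.3, -0.5]
finger_gap: 0.191
gripper_force: 48.9
```

```bash
python3 place.py .634 .3195 60 x
python3 - <<'E'
from h import *;from station import snapshot,telemetry
# check the held awl's shaft in the side view: bluish pixels below the grasp, their line cast on the vertical plane through the well
s=snapshot("side");P=np.array(s["pose"])
pr=lambda p:(lambda c:np.round([s["fx"]*c[0]/c[2]+s["cx"],s["fy"]*c[1]/c[2]+s["cy"]],1))(P[:3,:3].T@(np.array(p)-P[:3,3]))
print("tip,top expected",pr((.634,.3195,.142)),pr((.634,.3195,.332)))
hs=cv2.cvtColor(s["image"],cv2.COLOR_RGB2HSV).astype(int);u,v=pr((.634,.3195,.165)).astype(int)
im=s["image"];
for r in range(v-24,v+22,3):
    row=hs[r,u-14:u+15];print(r,"".join("B" if (x[1]<90 and 85<x[0]<130 and x[2]>70) else "k" if x[2]<70 else "r" if x[1]>180 else "." for x in row))
print(u)
E
```

```text
at [642.5 333.1 238.6] tool x angle 60.1 F [-0.1 -0.3 -0.5] gap 16.2 t 40.225
shift [-1.6 -0.6 -0.6] turn [0.  0.1 0.1]
shift [-95.8   0.   80.3] turn [0. 0. 0.]
tip,top expected [246.7 246.1] [238.9 178.8]
214 B..........kk.kk.............
217 ...........kkk...............
220 .............................
223 .............................
226 .............................
229 .............................
232 .............................
235 .............................
238 ........B....................
241 .............................
244 .............................
247 .............................
250 .........................rrrr
253 .........................rrrr
256 ............................r
259 .............................
245
```

```bash
cat > chk.py <<'E'
import pickle,sys;from h import *;from station import snapshot
x,y=map(float,sys.argv[1:3]);S=pickle.load(open("s2.pkl","rb"))
for n in("side",):
    s=snapshot(n);P=np.array(s["pose"])
    pr=lambda p:(lambda c:np.array([s["fx"]*c[0]/c[2]+s["cx"],s["fy"]*c[1]/c[2]+s["cy"]]))(P[:3,:3].T@(np.array(p)-P[:3,3]))
    d=np.abs(s["image"].astype(int)-S[n]["image"]).sum(2)>70
    for z in(.15,.16,.17,.18,.19,.2,.31,.32):
        u,v=pr((x,y,z));r=int(round(v));c=np.where(d[r,int(u)-20:int(u)+21])[0]+int(u)-20
        print(z,round(u,1),r,c.min() if len(c) else None,c.max() if len(c) else None,len(c))
E
python3 chk.py .634 .3195
```

```text
0.15 246.4 244 243 247 5
0.16 246.0 240 242 247 6
0.17 245.7 237 242 246 5
0.18 245.3 234 242 246 5
0.19 244.9 230 241 245 5
0.2 244.5 227 241 245 5
0.31 239.9 187 234 259 26
0.32 239.5 183 233 259 25
```

The held awl is vertical and about 3 mm off the expected line, well inside the well's ±10 mm. Inserting.

Emit:
{"op": "move_arm", "data": {"commands": "-20 -0.6 16 0 0 0 -1;-43 -0.6 35 0 0 0 -1;-65 -0.6 54 0 0 0 -1;-80 -0.6 67 0 0 0 -1;-89 -0.6 74 0 0 0 -1"}}

```text
t: 40.95
tcp_pos: [0.641, 0.3322, 0.1204]
tool_rot: [0.786, 0.453, 0.364, -0.211]
force: [-0.1, -0.1, -0.9]
finger_gap: 0.192
gripper_force: 48.9
```

```bash
python3 place.py .634 .3195 60 x
```

```text
at [641.  332.2 120.4] tool x angle 59.9 F [-0.1 -0.1 -0.9] gap 16.3 t 40.95
shift [ 89.7   0.1 -75.7] turn [-0.   0.2 -0.1]
shift [-95.8   0.   80.3] turn [0. 0. 0.]
```

Emit:
{"op": "move_arm", "data": {"commands": "-2 0 1.5 0 0 0 -1;-4 0 3.5 0 0 0 -1;-5 0 4 0 0 0 -1;-5 0 4 0 0 0 -1;-5 0 4 0 0 0 -1"}}

```text
t: 41.58
tcp_pos: [0.6412, 0.3319, 0.1155]
tool_rot: [0.785, 0.453, 0.365, -0.211]
force: [0.7, 0.1, -0.7]
finger_gap: 0.19
gripper_force: 48.9
```

Emit:
{"op": "move_arm", "data": {"commands": "0 0 0 0 0 0 -0.4;0 0 0 0 0 0 -0.1;0 0 0 0 0 0 -0.05;0 0 -15 0 0 0 -0.05;0 0 -50 0 0 0 -0.05"}}

```text
t: 42.2
tcp_pos: [0.6211, 0.2987, 0.1472]
tool_rot: [0.786, 0.454, 0.364, -0.211]
force: [-0.4, -0.8, 0.2]
finger_gap: 0.478
gripper_force: 0.0
```

Emit:
{"op": "move_arm", "data": {"commands": "0 0 -40 0 0 0 -0.05;0 0 -80 0 0 0 -0.05;0 0 -90 0 0 0 -0.05;0 0 -90 0 0 0 -0.05;0 0 -90 0 0 0 -0.05"}}

```text
t: 42.82
tcp_pos: [0.5875, 0.2397, 0.2048]
tool_rot: [0.786, 0.453, 0.364, -0.211]
force: [-0.4, 0.1, 0.4]
finger_gap: 0.477
gripper_force: 0.0
```

```bash
python3 chk.py .634 .3195;python3 -c "
from h import *
plan([([.490,.1405,.30],down(7.5)),([.490,.1405,.17],down(7.5))])"
```

```text
0.15 246.4 244 243 249 7
0.16 246.0 240 242 249 8
0.17 245.7 237 242 249 8
0.18 245.3 234 242 249 8
0.19 244.9 230 241 248 8
0.2 244.5 227 241 248 8
0.31 239.9 187 None None 0
0.32 239.5 183 None None 0
at [587.5 239.9 204.6] tool x angle 59.9 F [ 0.1 -0.1  1.4] gap 40.0 t 42.875
shift [ -14.2  -34.9 -164.5] turn [-22.9 -46.1  49. ]
shift [  0.   0. 130.] turn [0. 0. 0.]
```

Awl1 is standing at its well. On to awl2.

Emit:
{"op": "move_arm", "data": {"commands": "-3 -5 -40 -3 -6 6.4 -0.05;-6 -12 -80 -6 -12 12.8 -0.05;-9 -20 -120 -9.5 -19 20 -0.05;-12 -28 -150 -12.8 -25.8 27.4 -0.05;-14 -35 -164.5 -16 -32 34 -0.05"}}

```text
t: 43.5
tcp_pos: [0.4922, 0.1438, 0.2981]
tool_rot: [0.949, 0.249, 0.165, -0.1]
force: [-0.1, 0.7, -0.6]
finger_gap: 0.477
gripper_force: 0.0
```

```bash
python3 -c "
from h import *
plan([([.490,.1405,.20],down(7.5))])"
```

```text
at [492.2 143.8 298.1] tool x angle 28.1 F [-0.1  0.7 -0.6] gap 40.5 t 43.5
shift [-38.9  12.3  89.3] turn [-10.3 -19.9  21.6]
```

Emit:
{"op": "move_arm", "data": {"commands": "-5 2 10 -3 -6 6.5 -0.05;-12 4 25 -6.5 -12.5 13.5 -0.05;-25 8 55 -10.3 -19.9 21.6 -0.05;-38.9 12.3 89 -10.3 -19.9 21.6 -0.05;-38.9 12.3 89 -10.3 -19.9 21.6 -0.05"}}

```text
t: 44.12
tcp_pos: [0.4887, 0.1417, 0.1967]
tool_rot: [0.998, 0.068, -0.003, -0.001]
force: [-0.6, -0.4, 0.1]
finger_gap: 0.475
gripper_force: 0.0
```

Run:
```python
from h import *;from station import snapshot
s=snapshot("wrist");hs=cv2.cvtColor(s["image"],cv2.COLOR_RGB2HSV).astype(int);P=np.array(s["pose"])
m=((hs[...,2]<90)&(hs[...,1]>70)).astype(np.uint8);m[250:]=0
n,l,st,c=cv2.connectedComponentsWithStats(m)
for i in range(1,n):
    if st[i,4]>400 and 220<c[i][0]<420:
        ys,xs=np.where(l==i);print(np.round(c[i],1),st[i].tolist(),"col at top/bot",xs[ys<ys.min()+5].mean(),xs[ys>ys.max()-5].mean())
for nm,p in dict(f2=(.4712,.1387,.065),h2=(.5516,.1472,.1255)).items():
    q=P[:3,:3].T@(np.array(p)-P[:3,3]);print(nm,s["fx"]*q[0]/q[2]+s["cx"],s["fy"]*q[1]/q[2]+s["cy"])
plan([([.4915,.1405,.063],down(7.5))])
```

```text
[349.2  27.7] [328, 0, 53, 63, 1750] col at top/bot 347.93506493506493 336.63793103448273
[317.5 161.9] [305, 117, 27, 97, 2145] col at top/bot 318.3095238095238 316.6730769230769
f2 318.32703740079836 209.30968689428707
h2 322.2118626148804 127.63965280686115
at [490.  141.5 198.4] tool x angle 7.8 F [-0.7 -0.6  0.4] gap 40.3 t 44.175
shift [  1.5   1.6 135.4] turn [-0.2  0.1  0.3]
```

Emit:
{"op": "move_arm", "data": {"commands": "0 0 40 0 0 0 -0.25;0 0 80 0 0 0 -0.25;0 0 110 0 0 0 -0.25;0 0 133 0 0 0 -0.25;0 0 133 0 0 0 -0.25"}}

```text
t: 44.8
tcp_pos: [0.4915, 0.1411, 0.0669]
tool_rot: [0.998, 0.067, 0.001, -0.001]
force: [0.1, 0.6, 0.2]
finger_gap: 0.377
gripper_force: 0.0
```

Emit:
{"op": "move_arm", "data": {"commands": "0 0 0 0 0 0 -1;0 0 0 0 0 0 -1;0 0 0 0 0 0 -1;0 0 0 0 0 0 -1;0 0 0 0 0 0 -1"}}

```text
t: 45.42
tcp_pos: [0.4925, 0.1413, 0.068]
tool_rot: [0.998, 0.067, 0.003, -0.001]
force: [-0.2, -0.0, 6.7]
finger_gap: 0.193
gripper_force: 49.4
```

Emit:
{"op": "move_arm", "data": {"commands": "0 0 -8 0 0 0 -1;0 0 -40 0 0 0 -1;0 0 -90 0 0 0 -1;0 0 -140 0 0 0 -1;0 0 -200 0 0 0 -1"}}

```text
t: 46.05
tcp_pos: [0.4896, 0.1405, 0.268]
tool_rot: [0.998, 0.067, -0.0, -0.001]
force: [1.2, -0.4, -1.3]
finger_gap: 0.192
gripper_force: 48.8
```

```bash
python3 place.py .5393 .375 60
```

```text
at [489.6 140.5 268. ] tool x angle 7.7 F [ 1.2 -0.4 -1.3] gap 16.4 t 46.05
shift [  89.6 -237.2   30.7] turn [ -0.1  -0.1 -52.3]
shift [0. 0. 0.] turn [ 0. 50.  0.]
shift [-95.8   0.   80.3] turn [0. 0. 0.]
```

Emit:
{"op": "move_arm", "data": {"commands": "18 -48 0 0 0 -10 -1;36 -96 0 0 0 -20 -1;54 -144 0 0 0 -31 -1;72 -192 0 0 0 -42 -1;89.5 -237 0 0 0 -52.3 -1"}}

```text
t: 46.68
tcp_pos: [0.5474, 0.3889, 0.2674]
tool_rot: [0.865, 0.502, 0.001, -0.0]
force: [0.4, -0.6, -1.0]
finger_gap: 0.191
gripper_force: 49.0
```

Emit:
{"op": "move_arm", "data": {"commands": "0 0 0 0 10 0 -1;0 0 0 0 20 0 -1;0 0 0 0 30 0 -1;0 0 0 0 40 0 -1;0 0 0 0 50 0 -1"}}

```text
t: 47.3
tcp_pos: [0.5428, 0.392, 0.2666]
tool_rot: [0.8, 0.468, 0.319, -0.197]
force: [-0.3, 0.6, -1.3]
finger_gap: 0.192
gripper_force: 48.9
```

```bash
python3 place.py .5393 .375 60 x
```

```text
at [542.8 392.  266.6] tool x angle 60.2 F [-0.3  0.6 -1.3] gap 16.3 t 47.3
shift [-21.4   5.8  19.2] turn [-1.4  6.   0.1]
shift [-95.8   0.   80.3] turn [0. 0. 0.]
```

Emit:
{"op": "move_arm", "data": {"commands": "-20 3 17 -1 4 0 -1;-20 3 17 -1 4 0 -1;-20 3 17 -1 4 0 -1;-20 3 17 -1 4 0 -1;-20 3 17 -1 4 0 -1"}}

```text
t: 47.92
tcp_pos: [0.5455, 0.3896, 0.2417]
tool_rot: [0.79, 0.459, 0.351, -0.205]
force: [-0.4, 0.3, -0.5]
finger_gap: 0.195
gripper_force: 49.0
```

```bash
python3 place.py .5393 .375 60 x; python3 chk.py .5393 .375
```

```text
at [545.5 389.6 241.7] tool x angle 60.3 F [-0.4  0.3 -0.5] gap 16.6 t 47.925
shift [-3.7  1.9  1.7] turn [-0.3  2.   0.2]
shift [-95.8   0.   80.3] turn [0. 0. 0.]
0.15 264.3 267 261 266 6
0.16 264.0 264 260 265 6
0.17 263.7 261 260 264 5
0.18 263.3 257 244 264 14
0.19 263.0 253 244 263 12
0.2 262.7 250 243 263 14
0.31 258.8 208 251 278 28
0.32 258.4 203 250 278 27
```

Emit:
{"op": "move_arm", "data": {"commands": "-20 1.9 16 0 2 0 -1;-43 1.9 35 0 2 0 -1;-66 1.9 54 0 2 0 -1;-85 1.9 70 0 2 0 -1;-96 1.9 80 0 2 0 -1"}}

```text
t: 48.6
tcp_pos: [0.5447, 0.3849, 0.1163]
tool_rot: [0.783, 0.455, 0.366, -0.215]
force: [-2.3, -3.5, 33.2]
finger_gap: 0.193
gripper_force: 51.3
```

```bash
python3 place.py .5393 .375 60 x
```

```text
at [544.7 384.9 116.3] tool x angle 60.1 F [-2.3 -3.5 33.2] gap 16.4 t 48.6
shift [ 95.4  -0.1 -75.3] turn [-0.4 -0.2  0.1]
shift [-95.8   0.   80.3] turn [0. 0. 0.]
```

The awl is seated on the well floor (grip z 0.128). Relieving, opening and retreating.

Emit:
{"op": "move_arm", "data": {"commands": "2.3 0 -2 0 0 0 -1;2.3 0 -2 0 0 0 -0.4;2.3 0 -2 0 0 0 -0.05;2.3 0 -2 0 0 0 -0.05;2.3 0 -15 0 0 0 -0.05"}}

```text
t: 49.22
tcp_pos: [0.5387, 0.3753, 0.127]
tool_rot: [0.784, 0.455, 0.364, -0.213]
force: [0.8, 0.1, 0.1]
finger_gap: 0.47
gripper_force: 0.0
```

Emit:
{"op": "move_arm", "data": {"commands": "0 0 -40 0 0 0 -0.05;0 0 -80 0 0 0 -0.05;0 0 -130 0 0 0 -0.05;0 0 -180 0 0 0 -0.05;0 0 -220 0 0 0 -0.05"}}

```text
t: 49.85
tcp_pos: [0.4547, 0.2275, 0.2699]
tool_rot: [0.784, 0.455, 0.364, -0.213]
force: [0.8, 0.1, 0.2]
finger_gap: 0.475
gripper_force: 0.0
```

Run:
```python
from h import *;from station import snapshot
plan([])
a=snapshot("side")["image"][140:340,220:400,::-1];b=snapshot("top")["image"][145:270,190:400,::-1]
a=cv2.resize(a,None,fx=2,fy=2,interpolation=cv2.INTER_CUBIC);b=cv2.resize(b,None,fx=2,fy=2,interpolation=cv2.INTER_CUBIC)
b=np.vstack([b,np.zeros((a.shape[0]-b.shape[0],b.shape[1],3),np.uint8)])
cv2.imwrite("pics/end.png",np.hstack([a,b]))
```

```text
at [454.7 227.5 269.9] tool x angle 60.1 F [0.8 0.1 0.2] gap 40.4 t 49.85
```

View pics/end.png

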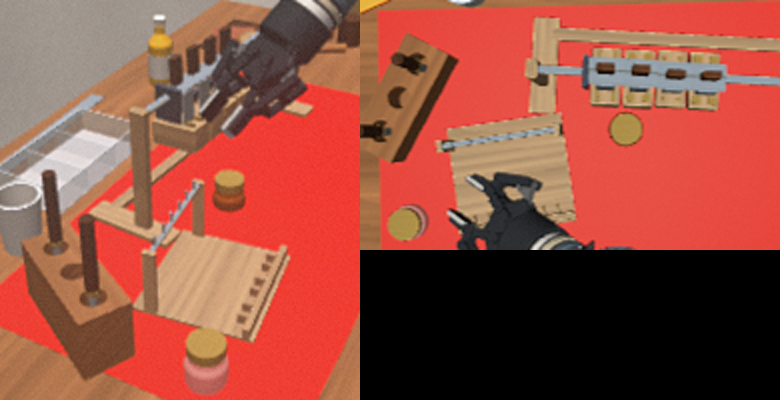

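The final view shows both awls upright in the two outer wells, the four carriers in a tight row against the stop, and both jars and the cup in place. The robot is touching nothing, so I'm handing the job in.

```bash
python3 -c "
from station import ticket
print(ticket.sign_off())"
```

```text
the job is handed in; nothing more can be done
None
```

The job is handed in: all four carriers hang in a tight row against the end stop inside the strip, both awls stand upright in the outer wells, the jars and cup are untouched, and it took about 50 s of the 210 s allowed; no verdict was returned at sign-off.

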